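Sort grinding balls over the lip of a tipping bowl

TASK

Sort the grinding balls in the tipping bowl: push the catch tray square and flush into the fence corner under the lip, then stand the sorting card on the bowl's lip and press the lip down with it, so that every small ball rolls out under the card into the tray while the large ones are held back, and let the bowl come back level before you take the card away. Then put the card back upright in its rest, and after that lift the large balls out of the bowl into the dish and draw the filled tray out by its grip bar, about 10 cm away from the back fence. The three bottles stay where they are, the bowl must never be tipped without the card on its lip, and no large ball may get into the tray.

Things in the scene. Friction and masses are not known exactly. Their poses are not given: they have to be found in the camera images.
- stand: Fixed grey base, two posts carrying the tipping bowl. Origin on the table under the bowl's hinge; +z up, +x along the hinge, -y the way the bowl pours. Beside its front two low fences (see fence_corner) make a corner on the table. Base plate 10 mm thick, posts at x = -108 and +108 mm, 120 mm high.
- fence_corner (a point): Inner corner of two aluminium fences, 25 mm high, on the table; axes as the stand's, at x = 110, y = -85 mm of it. The back fence runs 235 mm from here to -x, the side fence 88 mm to -y. A tray flush with both has its origin 105 mm to -x and 70 mm to -y of this point, its grip bar away from the back fence.
- bowl (a joint): Tilt of the polished steel bowl, rad: 0 level, 0.62 fully tipped (stop); its -y lip goes down. Hinge 100 mm above the table. A damped spring brings it back level by itself in about 1 s. Pressing the lip takes 7 N at first, 10 N at the stop, more if faster than 40 mm/s. Balls start to roll out over the lip above about 0.25 rad.
- bowl_floor (a point): Middle of the bowl's flat floor, on the hinge axis, 100 mm above the table; turns with the bowl, axes as the stand's when level. The floor is 165 mm wide and flat 35 mm to either side along y; then it slopes up 12 deg to the lip (edge 112 mm off) and 12 deg to the back wall (110 mm off; the back corners are cut off). Side walls 55 mm high.
- lip (a point): Middle of the lip's upper face: y = -98, z = +13.4 mm from bowl_floor; turns with the bowl. The side walls drop to 24 mm and end 80 mm before the hinge; the lip is a ledge 24 mm deep, 230 mm wide. At each end a 12 mm ridge runs along its edge for 22 mm: the card's feet stand between wall ends and ridges, 24 mm apart; the card may stay vertical as the bowl tips.
- card: Plywood sorting card, 210 mm wide (x), 5 thick (y), 100 high (z), 0.15 kg. On its upper edge a grip bar, 80 along x, 14 thick, from 80 to 115 mm up. Two feet 22 wide, 27 high, at x = -94 and +94 mm leave a slot 166 x 27 mm between them. Origin midway between the feet at their soles. Starts standing in the rest.
- rest: Fixed wooden rest: base 240 x 60 x 10 mm with two pairs of 30 mm high cheeks at x = -94 and +94 mm; the card's feet stand in the slots between them, 9 mm wide along y, flaring to about 25 mm at the top (53 mm above the table). Origin under its centre. A card put away has its origin 10 mm above this one.
- tray: Black open catch tray 210 x 140 x 35 mm, walls and floor 5 mm. Origin under its centre, z up. A grey grip bar, 80 mm along x, 12 mm thick, stands on its -y wall (centre y = -67.5 mm), from 30 to 65 mm up. About 0.4 kg.
- dish: Grey loose dish 160 (x) x 120 (y) x 25 mm, walls 5 mm, with three equal cells side by side along x (centres x = -52, 0, +52 mm, each about 46 mm wide and 110 mm long). Origin under its centre.
- dropper: Amber bottle, 38 mm across, 85 mm high, a bystander; origin under its centre.
- jar: Glass jar, 60 mm across, 75 mm high, a bystander; origin under its centre.
- flask: Clear bottle, 42 mm across, 95 mm high, a bystander; origin under its centre.
- large0: Large white glazed ceramic grinding ball; origin at its centre; may be absent. 40 mm across, 0.12 kg. Starts in the bowl.
- large1: Large white glazed ceramic grinding ball; origin at its centre; may be absent. 40 mm across, 0.12 kg. Starts in the bowl.
- large2: Large white glazed ceramic grinding ball; origin at its centre; may be absent. 40 mm across, 0.12 kg. Starts in the bowl.
- small0: Small white glazed ceramic grinding ball; origin at its centre; may be absent. 20 mm across, 15 g. Starts in the bowl.
- small1: Small white glazed ceramic grinding ball; origin at its centre; may be absent. 20 mm across, 15 g. Starts in the bowl.
- small2: Small white glazed ceramic grinding ball; origin at its centre; may be absent. 20 mm across, 15 g. Starts in the bowl.
- small3: Small white glazed ceramic grinding ball; origin at its centre; may be absent. 20 mm across, 15 g. Starts in the bowl.
- small4: Small white glazed ceramic grinding ball; origin at its centre; may be absent. 20 mm across, 15 g. Starts in the bowl.
There are look-alikes about, which are no part of the job. What is shaped like the large0 but brown, orange or turquoise is not meant.

How it is judged:
By the outcome, as a careful person would: the job done as asked, in the order asked, and still so for the second after the job is handed in, with the robot touching nothing.
Of large0, large1, large2 only 2 to 3 are there at a start; the rules pass over those that are not, and their reading is None.
Of small0, small1, small2, small3, small4 only 3 to 5 are there at a start; the rules pass over those that are not, and their reading is None.
At some moment in a run one of tray, dish may be knocked a few centimetres aside while the robot is not near it.
It also fails if it takes over 210 s, if anything falls off the work surface, if the arm or the gripper's body presses on something with over 40 N, if the wrist force passes 120 N, or if a joint passes its speed limit or range.

ROBOT

A 6-joint arm with a two-finger parallel gripper is mounted at the origin on the work surface. World frame = base frame: x ahead of the robot, y to its left, z up, the work surface at z = 0. Lengths are in m, angles in rad, forces in N, time in s.
With the tool pointing down it reaches from about 0.35 to 0.875 m from the base axis. Payload 4.2 kg.
Tool frame: the origin (TCP) lies midway between the tips of the shut fingers; the grasp point (between the pads) lies 19 mm behind it; z points along the fingers, x is the direction in which the jaws open and shut, and the axes are right-handed (so a half turn about z gives the same grasp; the last joint's range is limited). The gripper opens to 87 mm and grips with 3 to 60 N. Pads are 19 mm wide; open, the fingers measure 117 mm over their backs; the gripper's body (75 mm by 190 mm) begins 51 mm behind the grasp point.
Start: joints at [1.459, 0.385, 0.008, 0, -1.194, -0.259], TCP at [0.226, 0.583, 0.223] pointing down, gripper open.
Joint ranges: [-3.14, 3.14], [-1.21, 2.06], [-1.07, 1.41], [-3.16, 2.05], [-2.99, -0.16], [-3.1, 3.1]. Speed limits (rad/s): [2.79, 2.79, 3.14, 3.14, 3.14, 3.14].

INTERFACE

Orientations are given as a rotation vector (axis times angle).
In Python, from workcell import env gives the robot as it stands.
- The arm moves only by the tool carry_out, never from a script. Its argument "commands" is a list that holds one entry, the list of rows, each a list of 5 numbers: the shift along the tool's x, y, z in m, then the turn about the tool's z in degrees, then the opening, from -1 (shut) to 1 (fully open). In form: [[[x, y, z, yaw, fingers], ...]]. A call has 1 to 8 rows; each row is the pose to reach, as a shift and turn from the pose commanded when the call began, along the tool's axes at that moment; what a row does not reach only later rows make up. A row lasts 1/8 s, in which the tool goes at most 62.5 mm and 10.7 degrees, less where a joint would pass 70% of its speed; a pose out of reach is approached as far as the arm can. A call with a gripper value outside its range is refused whole. The fingers move at their own pace and stop on an object; the grip force is fixed at half the most. Time passes only in rows, so rows that repeat a pose let the fingers close. It gives the time, the measured TCP pose, the force and the opening at its end, in the units of the state.
- env.observe(): the state, without advancing time (a new reading comes with each control period).
- env.capture(name): name is "side" or "top"; returns a dict with "img" (384x512x3 uint8, red, green, blue), "z_map" (384x512 float32, m along the optical axis (not along the pixel's ray), 0 where there is no reading), "fx", "fy", "cx", "cy" (pixels), "view" (4x4, takes a point from world to camera coordinates). Camera axes: x right, y down, z forward; pixel columns grow to the right and rows downward; lengths in m; the calibration is good to about 2 mm. A picture is of the moment at which its call begins.
- env.job_done(): hands the job in, once; it reports no verdict.
Trained networks look in the newest picture that a camera, given by its name, has taken for a name from the list of things; names that differ only in an ending like _2 or _b are one class to them, and where a whole thing is asked for, a point or a joint stands for the part that bears it (a point fixed in the world has none). Each returns a list of dicts, best first, with "conf" (0 to 1); they miss things now and then, are a little off and sometimes report something else, mostly with a low value. They report only what shows in the picture. A call takes as long as a camera call. They do not tell look-alikes from the thing itself.
- env.recognise(camera, query): "pixel" ([row, column] in pixels, amid what is visible of it).
- env.masks_of(camera, query): "mask" (384x512 bool, what is visible of it) and "pixel" ([row, column] in pixels, amid what is visible of it).
The state is a dict: "time_s": time; "joint_pos": joint angles; "qvel": joint speeds; "joint_torque": joint torques, N m; "position": TCP position; "eef_rot": TCP orientation; "force": force on the tool from outside, world axes, zero at the start; "wrist_torque": the same for the moment, N m; "opening": opening from 0.0 (shut) to 1.0 (fully open).
Only numpy, scipy, OpenCV 4.12 (cv2) and the standard library are available. Lean on these libraries where they do the work, as an engineer would, in place of code of your own. Each camera call takes 0.05 s, during which the arm holds its last target.

## Working session

There is one attempt and no reset: what is moved stays moved. The work goes in short steps, Python scripts to look and compute and a tool call to move; the robot and the scene stay as the last step left them, time stands still between calls to the robot, and variables do not carry over. Pictures are saved under pics/ and viewed, and the job is handed in when it is done.

Besides the shell and the picture viewer there is one more tool, called after "Call:" as name([rows], argument=value, ...), one row to a line, values as JSON. carry_out: Moves the arm, as the interface text tells. Its arguments: {"type":"object","properties":{"commands":{"type":"array","items":{"type":"array","items":{"type":"array","items":{"type":"number"}}}}},"required":["commands"]}

```bash
ls; mkdir -p pics; cat > h.py <<'E'
import numpy as np, cv2
from workcell import env
from scipy.spatial.transform import Rotation as R
def cap(n,name=None,scale=1):
    c=env.capture(n)
    if name:
        im=c["img"][:,:,::-1]
        cv2.imwrite("pics/"+name,cv2.resize(im,None,fx=1.5,fy=1.5))
    return c
def pts(c):
    z=c["z_map"];v,u=np.mgrid[:z.shape[0],:z.shape[1]]
    P=np.stack([(u-c["cx"])/c["fx"]*z,(v-c["cy"])/c["fy"]*z,z,np.ones_like(z)],-1)
    W=P@np.linalg.inv(c["view"]).T
    W=W[...,:3]; W[z==0]=np.nan
    return W
def proj(c,p):
    q=c["view"]@np.r_[p,1]; return q[1]/q[2]*c["fy"]+c["cy"], q[0]/q[2]*c["fx"]+c["cx"]
E
python3 - <<'E'
from h import *
for n in("side","top"):
    c=cap(n,n+"0.png"); np.savez(n+"0.npz",**c); print(n,c["fx"],c["cx"],c["cy"]); print(np.round(np.linalg.inv(c["view"]),3))
    for q in["stand","bowl","card","rest","tray","dish","dropper","jar","flask","large0","small0"]:
        print(q,[(round(d["conf"],2),np.round(d["pixel"]).tolist()) for d in env.recognise(n,q)][:9])
print(env.observe())
E
```

```text
pics
side 378.926588365432 256.77924538552065 190.18693287865293
[[-0.882 -0.33   0.337  0.203]
 [-0.472  0.612 -0.635  0.714]
 [ 0.003 -0.719 -0.696  0.832]
 [ 0.     0.     0.     1.   ]]
stand [(0.9, [195.0, 269.0])]
bowl [(0.74, [192.0, 265.0])]
card [(0.57, [300.0, 189.0])]
rest [(0.64, [317.0, 199.0])]
tray [(0.9, [154.0, 306.0])]
dish [(0.55, [282.0, 232.0])]
dropper [(0.64, [206.0, 332.0]), (0.28, [143.0, 233.0])]
jar [(0.65, [230.0, 159.0])]
flask [(0.62, [142.0, 238.0])]
large0 [(0.65, [185.0, 246.0]), (0.59, [188.0, 263.0]), (0.5, [240.0, 199.0]), (0.46, [222.0, 203.0]), (0.46, [270.0, 303.0])]
small0 [(0.58, [187.0, 287.0])]
top 405.2431039772914 252.69490140324768 190.28614078857413
[[-0.028 -0.995  0.1    0.493]
 [-1.     0.028 -0.004  0.06 ]
 [ 0.001 -0.1   -0.995  0.96 ]
 [ 0.     0.     0.     1.   ]]
stand [(0.97, [210.0, 272.0])]
bowl [(0.58, [210.0, 268.0]), (0.23, [180.0, 278.0])]
card [(0.66, [214.0, 95.0])]
rest [(0.88, [217.0, 112.0]), (0.34, [216.0, 97.0])]
tray [(0.89, [204.0, 393.0])]
dish [(0.61, [228.0, 159.0])]
dropper [(0.79, [285.0, 305.0])]
jar [(0.66
[... 243 characters left out ...]
5.0, 277.0]), (0.46, [235.0, 281.0])]
{'time_s': 1.2, 'joint_pos': array([ 1.45861246e+00,  3.84694024e-01,  7.89153643e-03, -1.14491092e-05,
       -1.19398257e+00, -2.58587615e-01]), 'qvel': array([-0.00155921,  0.00091729, -0.00047651, -0.0003856 ,  0.001646  ,
        0.00082541]), 'joint_torque': array([-2.50897101e-04, -3.90475202e+01,  1.87625134e+01,  4.22429726e+00,
        1.54849287e-02, -3.09510096e-05]), 'position': array([0.22643222, 0.58251786, 0.22254867]), 'eef_rot': array([ 1.77390300e+00, -2.59284944e+00, -2.43285469e-05]), 'force': array([-0.82430003, -0.15451303,  0.13604335]), 'wrist_torque': array([-0.00545894, -0.00719183, -0.01868563]), 'opening': 0.9991456040792601}
```

View pics/top0.png

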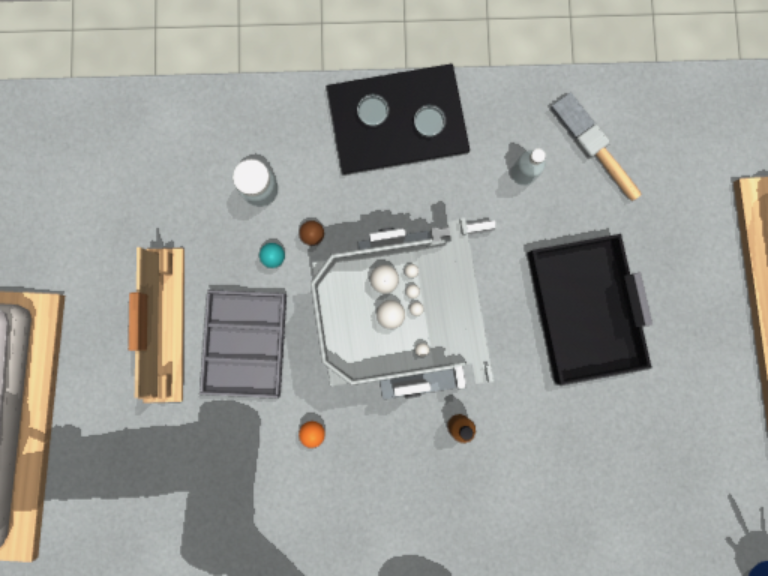

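View pics/side0.png

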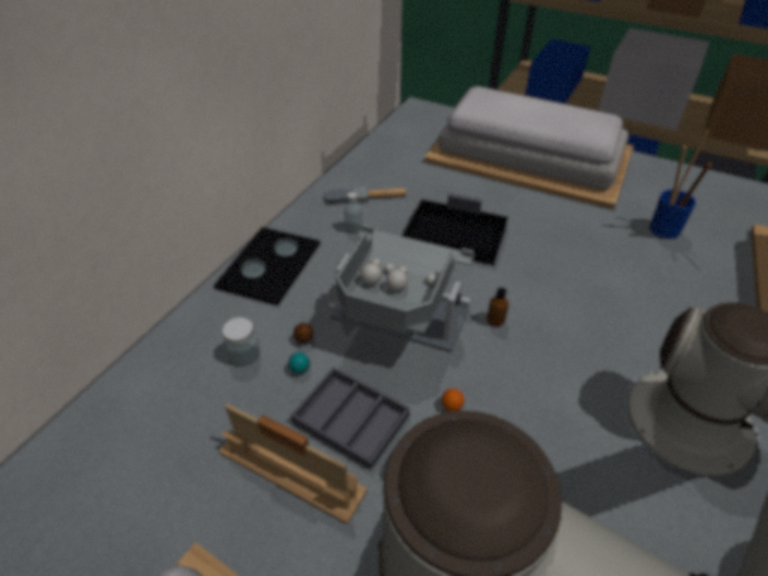

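Top view (1.5× pixels): the card stands in the rest at (137,320), the dish is at (244,342) and the bowl at (395,310). Inside the bowl are 2 large white balls at (384,278) and (390,315), and 4 small ones at (411,270), (412,291), (416,309) and (421,349). The tray is at (590,310) and is skewed. The look-alike balls are brown (312,232), turquoise (272,255) and orange (312,434), and all of them are outside the bowl. Next I measure poses.

```bash
cat > meas.py <<'E'
from h import *
import sys
def rect(P):
    r=cv2.minAreaRect(P.astype(np.float32)*1000); return r
c=dict(np.load("top0.npz")); W=pts(c)
E
python3 - <<'E'
from h import *
for n in ["top","side"]:
    c=cap(n); W=pts(c); z=W[...,2]
    print(n,"table z",np.nanmedian(z[(abs(W[...,0]-.35)<.02)]))
    for q in["tray","dish","card","rest","bowl","stand","jar","flask","dropper"]:
        for d in env.masks_of(n,q)[:1]:
            m=d["mask"]&~np.isnan(z); P=W[m]
            hz=np.percentile(P[:,2],[5,50,95,99])
            r=cv2.minAreaRect(P[:,:2].astype(np.float32)*1000)
            print(q,round(d["conf"],2),m.sum(),"z%",np.round(hz,3),"med",np.round(np.median(P,0),3),"rect",np.round(r[0],1),np.round(r[1],1),round(r[2],1))
# ascii-free height picture
c=cap("top");W=pts(c);np.savez("W0.npz",W=W,img=c["img"])
z=np.nan_to_num(W[...,2]); im=np.clip(z/0.2*255,0,255).astype(np.uint8)
cv2.imwrite("pics/z0.png",cv2.resize(cv2.applyColorMap(im,cv2.COLORMAP_JET),None,fx=1.5,fy=1.5))
o=env.observe();print(R.from_rotvec(o["eef_rot"]).as_matrix().round(3))
E
```

```text
top table z 0.0010446272436483994
tray 0.57 6217 z% [0.003 0.007 0.046 0.066] med [ 0.542 -0.273  0.007] rect [ 544.7 -280.5] [218.8 174.9] 9.1
dish 0.87 3668 z% [0.003 0.007 0.026 0.028] med [0.504 0.272 0.007] rect [504.4 269.4] [127. 164.] 88.7
card 0.67 1550 z% [0.045 0.093 0.126 0.128] med [0.536 0.394 0.093] rect [539.5 414.5] [ 57.4 206.7] 85.9
rest 0.95 1764 z% [0.007 0.011 0.052 0.055] med [0.535 0.382 0.011] rect [537.9 390.9] [ 57.  236.6] 88.2
bowl 0.64 8737 z% [0.1   0.109 0.158 0.16 ] med [0.537 0.026 0.109] rect [547.   30.7] [249.5 255.8] 10.5
stand 0.68 10440 z% [0.011 0.107 0.157 0.16 ] med [0.538 0.021 0.107] rect [550.3   7.7] [263.8 310.1] 7.0
jar 0.88 677 z% [0.019 0.075 0.078 0.079] med [0.742 0.239 0.075] rect [747.9 241.4] [53.8 55.8] 78.6
flask 0.85 390 z% [0.015 0.065 0.097 0.098] med [ 0.756 -0.173  0.065] rect [ 761.2 -177.6] [39.9 35.4] 41.9
dropper 0.71 9158 z% [0.099 0.108 0.158 0.16 ] med [0.539 0.024 0.108] rect [552.4  29.7] [252.5 263.6] 7.7
side table z 0.0009504711680388134
tray 0.88 1955 z% [0.003 0.008 0.052 0.065] med [ 0.543 -0.29   0.008] re
[... 263 characters left out ...]
 z% [0.006 0.01  0.05  0.054] med [0.521 0.411 0.01 ] rect [537.9 391.5] [240.4  72.9] 0.2
bowl 0.88 3756 z% [0.099 0.112 0.157 0.159] med [0.534 0.045 0.112] rect [570.9 -17.8] [278.7 340.1] 10.4
stand 0.73 4920 z% [0.008 0.108 0.156 0.158] med [0.519 0.041 0.108] rect [564.  -46.3] [271.1 409.4] 17.1
jar 0.71 642 z% [0.007 0.053 0.076 0.077] med [0.738 0.256 0.053] rect [778.2 243.7] [ 55.  116.5] 82.5
flask 0.48 258 z% [0.008 0.051 0.094 0.096] med [ 0.757 -0.167  0.051] rect [ 786.1 -207.9] [ 39.8 118.7] 35.4
dropper 0.86 249 z% [0.011 0.048 0.084 0.086] med [ 0.365 -0.047  0.048] rect [366.4 -49.9] [36.3 23.1] 13.2
[[-0.362 -0.932 -0.   ]
 [-0.932  0.362 -0.   ]
 [ 0.     0.    -1.   ]]
```

View pics/z0.png

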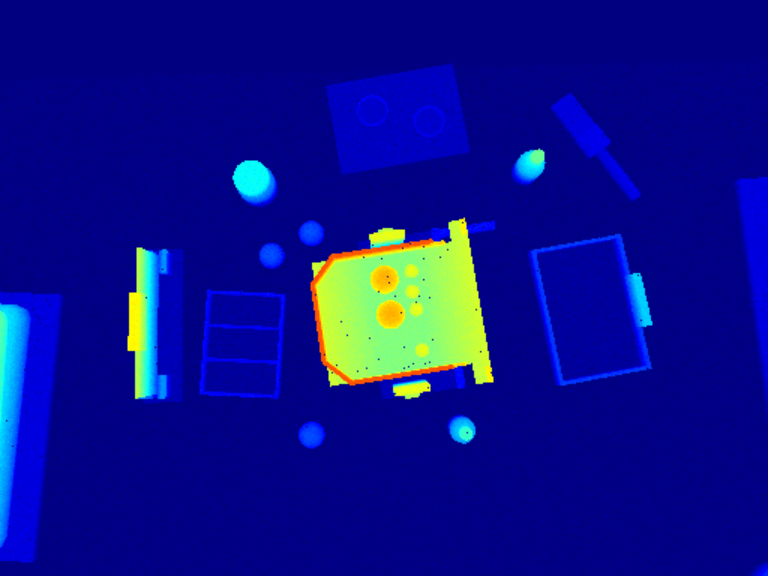

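```bash
python3 - <<'E'
from h import *
W=np.load("W0.npz")["W"]; x,y,z=W[...,0],W[...,1],W[...,2]
def comp(m,minn=15):
    n,l,s,ce=cv2.connectedComponentsWithStats(m.astype(np.uint8))
    for i in range(1,n):
        if s[i,4]<minn: continue
        P=W[l==i]; r=cv2.minAreaRect(P[:,:2].astype(np.float32)*1000)
        print("  n",s[i,4],"px",np.round(ce[i]*1.5),"rect",np.round(r[0],1),np.round(r[1],1),round(r[2],1),"z",np.round(np.median(P[:,2]),4), "med",np.round(np.median(P,0)*1000,1))
reg=(x>.38)&(x<.72)&(y>-.1)&(y<.16)
print("wall tops");comp(reg&(z>.15))
print("0.115-.125");comp(reg&(z>.1165)&(z<.126))
print("lip");comp(reg&(z>.108)&(z<.13)&(y<-.02))
print("fence");comp((z>.018)&(z<.03)&(y<0)&(y>-.16)&(x>.35)&(x<.72))
t=(x>.38)&(x<.72)&(y<-.15)&(y>-.42)
print("tray rim");comp(t&(z>.028)&(z<.04));print("tray bar");comp(t&(z>.055))
print("dish");comp((x>.38)&(x<.6)&(y<.33)&(y>.2)&(z>.02)&(z<.03))
print("card top");comp((y>.33)&(y<.46)&(x>.4)&(x<.7)&(z>.12));print("card upper edge");comp((y>.33)&(y<.46)&(x>.4)&(x<.7)&(z>.1)&(z<.12))
print("cheeks");comp((y>.33)&(y<.46)&(x>.4)&(x<.7)&(z>.035)&(z<.06));print("restbase");comp((y>.33)&(y<.46)&(x>.4)&(x<.7)&(z>.006)&(z<.015))
E
```

```text
wall tops
  n 715 px [363. 316.] rect [538.1  58.3] [175.  170.4] 7.2 z 0.1582 med [522.9  89.4 158.2]
0.115-.125
  n 59 px [465. 241.] rect [638.6 -65.9] [57.5  8. ] 9.3 z 0.1177 med [636.3 -66.5 117.7]
  n 134 px [386. 235.] rect [648.7  44.6] [12.4 49.1] 7.1 z 0.1204 med [647.9  44.8 120.4]
  n 48 px [410. 270.] rect [597.8  12.6] [16.1 16.5] 15.5 z 0.1189 med [597.8  12.  118.9]
  n 47 px [473. 286.] rect [573.6 -73.3] [36.2  9.3] 5.9 z 0.1173 med [574.5 -74.8 117.3]
  n 45 px [412. 291.] rect [569.1  11.5] [14.9 14.9] 61.0 z 0.1193 med [568.6  11.1 119.3]
  n 19 px [320. 294.] rect [568.4 138.1] [17.2  9.2] 6.9 z 0.1175 med [568.2 140.  117.5]
  n 20 px [477. 306.] rect [543.5 -78.4] [18.6  8.8] 12.6 z 0.1175 med [546.4 -80.  117.5]
  n 45 px [416. 309.] rect [543.9   6.5] [14.9 15. ] 25.6 z 0.1191 med [543.3   7.1 119.1]
  n 20 px [482. 329.] rect [512.6 -82.4] [23.   6.9] 4.4 z 0.1176 med [512.9 -83.2 117.6]
  n 15 px [326. 347.] rect [495.4 131.6] [20.9  3.9] 7.2 z 0.1184 med [493.2 132.9 118.4]
  n 51 px [421. 350.] rect [486.4   1. ] [16.5 14.4] 88.4 z 0.1188 med [487.4   1
[... 686 characters left out ...]
 n 257 px [641. 299.] rect [ 552.6 -330.4] [78.8 14.1] 9.3 z 0.0649 med [ 552.5 -328.9   64.9]
dish
  n 740 px [243. 342.] rect [504.2 269.7] [120.5 160. ] 85.7 z 0.0246 med [507.6 267.3  24.6]
card top
  n 290 px [133. 321.] rect [537.7 395.7] [14.4 78.2] 88.9 z 0.1254 med [537.4 394.6 125.4]
card upper edge
  n 396 px [139. 322.] rect [537.6 393.2] [ 10.9 209.6] 89.9 z 0.1095 med [535.6 393.6 109.5]
cheeks
  n 547 px [157. 325.] rect [538.1 390.7] [ 39.2 222.7] 87.3 z 0.0495 med [535.8 393.5  49.5]
restbase
  n 16 px [154. 250.] rect [654.2 411.5] [23.3  4.8] 87.5 z 0.0106 med [656.1 408.8  10.6]
  n 1434 px [170. 328.] rect [536.7 394. ] [ 60.5 238.4] 88.8 z 0.0107 med [532.2 381.7  10.7]
```

Checks on the measurements:
- **Stand:** posts 216 mm apart as given, yaw 7.4°, centre (541.6, 30.7) mm.
- **Tray:** origin (542.2, −264.5) mm, yaw 9.1°, and its bar fits that.
- **Large balls:** candidates in plain pixels are white (256,185) and (260,210) in the bowl, plus brown (208,155), turquoise (181,170) and orange (208,289), which I reject by colour.

I crop the bowl once to confirm, then move to the tray bar.

```bash
cat >> h.py <<'E'
S0=np.array([.5416,.0307]); SY=np.radians(7.42)
def st(p): # stand xy -> world
    c,s=np.cos(SY),np.sin(SY); return S0+np.array([c*p[0]-s*p[1],s*p[0]+c*p[1]])
def tost(p):
    c,s=np.cos(SY),np.sin(SY); d=np.array(p[:2])-S0; return np.array([c*d[0]+s*d[1],-s*d[0]+c*d[1]])
def mv(t,psi,o=None):
    o=o or env.observe(); M=R.from_rotvec(o["eef_rot"]).as_matrix()
    d=M.T@(np.array(t)-o["position"]); cur=np.degrees(np.arctan2(M[1,0],M[0,0]))
    yaw=-((psi-cur+180)%360-180)
    print("now",o["position"].round(4),"psi",round(cur,2),"t",round(o["time_s"],2),"F",o["force"].round(1),"op",round(o["opening"],3))
    print("shift",d.round(4),"yaw",round(yaw,2))
E
python3 - <<'E'
from h import *
im=np.load("W0.npz")["img"][:,:,::-1][150:270,195:335]
cv2.imwrite("pics/crop0.png",cv2.resize(im,None,fx=5,fy=5,interpolation=cv2.INTER_CUBIC))
mv([.5526,-.3304,.20],99.1)
mv([.45,.1,.24],99.1)
E
```

```text
now [0.2264 0.5825 0.2225] psi -111.24 t 2.25 F [ 0.1  0.1 -0.4] op 1.001
shift [ 0.7327 -0.6348  0.0226] yaw 149.66
now [0.2264 0.5825 0.2225] psi -111.24 t 2.25 F [ 0.1  0.1 -0.4] op 1.001
shift [ 0.3687 -0.3832 -0.0174] yaw 149.66
```

View pics/crop0.png

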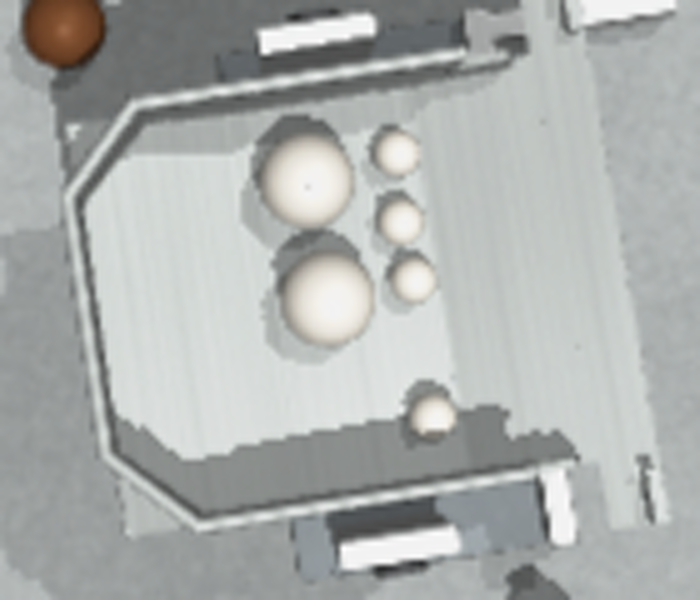

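The crop shows two large balls at (307,182) and (327,298) and four small ones along column ~400–430, all white and in the bowl.

Call:
carry_out([
  [[0.04,-0.045,-0.015,10,1],[0.085,-0.085,-0.015,20,1],[0.13,-0.125,-0.015,30,1],[0.175,-0.17,-0.015,40,1],[0.22,-0.21,-0.015,50,1],[0.265,-0.25,-0.015,60,1],[0.31,-0.29,-0.015,70,1],[0.355,-0.335,-0.015,80,1]],
])

```text
time_s: 3.25
position: [0.4099, 0.1296, 0.2382]
eef_rot: [0.315, 3.124, 0.002]
force: [0.5, 1.1, 0.5]
opening: 0.998
```

```bash
python3 -c "
from h import *
mv([.5526,-.3304,.15],99.1); print(env.observe()['joint_pos'])"
```

```text
now [0.4099 0.1296 0.2382] psi 168.49 t 3.25 F [0.5 1.1 0.5] op 0.998
shift [-0.2315 -0.4223  0.0879] yaw 69.39
[ 6.87110075e-01  3.07594394e-02 -4.11779702e-01  1.91817140e-04
 -1.12650722e+00 -8.88143253e-01]
```

Call:
carry_out([
  [[-0.025,-0.055,0.0,10,1],[-0.055,-0.105,0.0,20,1],[-0.085,-0.155,0.0,30,1],[-0.115,-0.21,0.0,40,1],[-0.145,-0.265,0.0,50,1],[-0.175,-0.32,0.02,60,1],[-0.205,-0.375,0.05,69.4,1],[-0.2315,-0.422,0.088,69.4,1]],
])

```text
time_s: 4.25
position: [0.5518, -0.3192, 0.1572]
eef_rot: [2.033, 2.392, 0.001]
force: [0.7, 1.4, 0.3]
opening: 0.999
```

```bash
python3 -c "
from h import *
mv([.5526,-.3304,.042],99.1); print(env.observe()['joint_pos'])
c=cap('top'); W=pts(c)
for d in env.masks_of('top','tray')[:2]: print(d['conf'],np.median(W[d['mask']],0))"
```

```text
now [ 0.5518 -0.3192  0.1572] psi 99.28 t 4.25 F [0.7 1.4 0.3] op 0.999
shift [-0.011  -0.0013  0.1153] yaw 0.18
[-2.70891335e-01  4.53476376e-01 -5.33892488e-02  4.17441757e-04
 -1.06125478e+00 -1.13815955e+00]
0.6 [nan nan nan]
0.22 [nan nan nan]
```

Call:
carry_out([
  [[0,0,0,0,1],[0,0,0.04,0,1],[0,0,0.08,0,1],[0,0,0.105,0,1],[0,0,0.118,0,1],[0,0,0.118,0,1],[0,0,0.118,0,1]],
])

```text
time_s: 5.22
position: [0.552, -0.3169, 0.0412]
eef_rot: [2.03, 2.394, 0.002]
force: [0.8, -0.1, -0.4]
opening: 0.997
```

```bash
python3 -c "
from h import *
mv([.5526,-.3304,.032],99.1)
c=cap('top','t1.png'); W=pts(c)
c=cap('side','s1.png')
x,y,z=W[...,0],W[...,1],W[...,2]
m=(z>.028)&(z<.04)&(x>.38)&(x<.72)&(y<-.15)&(y>-.3)
print(cv2.minAreaRect(W[m][:,:2].astype(np.float32)*1000))"
```

```text
now [ 0.552  -0.3169  0.0412] psi 99.41 t 5.22 F [ 0.8 -0.1 -0.4] op 0.997
shift [-0.0134 -0.0016  0.0092] yaw 0.31
((518.7435302734375, -199.23977661132812), (167.10958862304688, 6.518914699554443), 8.7533540725708)
```

View pics/t1.png

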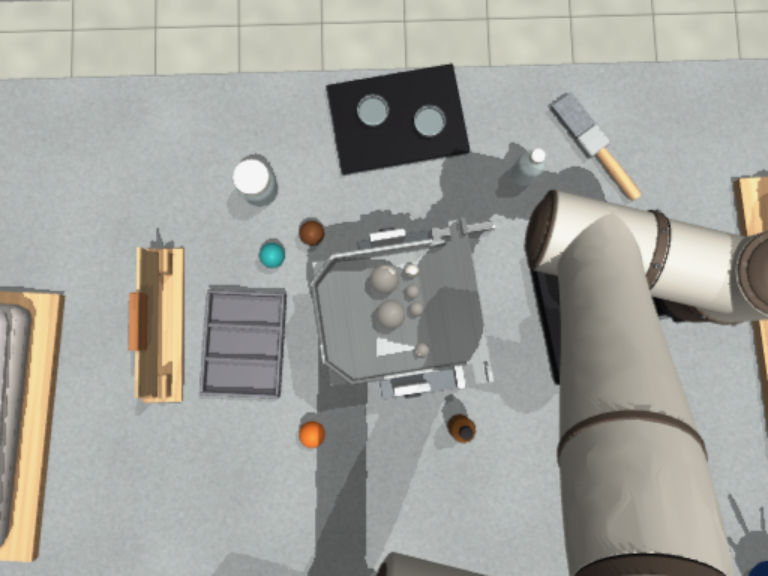

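Call:
carry_out([
  [[-0.0134,-0.0016,0.009,0.3,1],[-0.0134,-0.0016,0.009,0.3,1],[-0.0134,-0.0016,0.009,0.3,1]],
])

```text
time_s: 5.7
position: [0.5511, -0.3307, 0.0299]
eef_rot: [-2.04, -2.389, 0.0]
force: [-0.1, -0.2, 0.4]
opening: 1.0
```

```bash
python3 -c "
from h import *
mv([.5526,-.3304,.032],99.1)
c=cap('side'); cv2.imwrite('pics/s2.png',cv2.resize(c['img'][90:210,220:380,::-1],None,fx=5,fy=5))"
```

```text
now [ 0.5511 -0.3307  0.0299] psi 99.02 t 5.7 F [-0.1 -0.2  0.4] op 1.0
shift [ 0.      0.0015 -0.0021] yaw -0.08
```

View pics/s2.png

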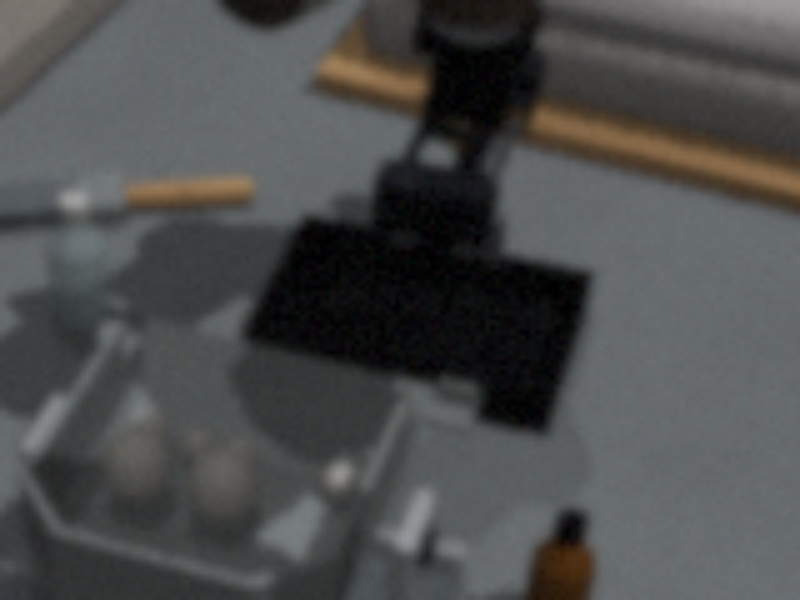

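The gripper straddles the tray's bar. I close it now.

Call:
carry_out([
  [[0,0,0,0,-1],[0,0,0,0,-1],[0,0,0,0,-1],[0,0,0,0,-1],[0,0,0,0,-1],[0,0,0,0,-1]],
])

```text
time_s: 6.5
position: [0.5514, -0.3303, 0.0303]
eef_rot: [2.039, 2.39, 0.0]
force: [-1.3, -0.8, 0.0]
opening: 0.401
```

```bash
python3 -c "
from h import *
b=st([.0-.004,-.2425]); print(b)
mv([*b,.030],97.42)"
```

```text
[ 0.56895037 -0.21028591]
now [ 0.5514 -0.3303  0.0303] psi 99.06 t 6.5 F [-1.3 -0.8  0. ] op 0.401
shift [0.1157 0.0362 0.0003] yaw 1.64
```

Call:
carry_out([
  [[0,0,0,0,-1],[0,0,0,0,-1],[0,0,0,0,-1],[0,0,0,0,-1],[0,0,0,0,-1],[0,0,0,0,-1]],
])

```text
time_s: 7.25
position: [0.5514, -0.3304, 0.0303]
eef_rot: [2.039, 2.39, -0.0]
force: [0.5, -1.7, -0.2]
opening: 0.132
```

```bash
python3 -c "
from h import *
b=st([.0-.004,-.2425]); print(b)
mv([*b,.030],97.42)"
```

```text
[ 0.56895037 -0.21028591]
now [ 0.5514 -0.3304  0.0303] psi 99.05 t 7.25 F [ 0.5 -1.7 -0.2] op 0.132
shift [0.1159 0.0362 0.0003] yaw 1.63
```

Call:
carry_out([
  [[0.01,0.003,0,0.5,-1],[0.025,0.007,0,1.0,-1],[0.042,0.012,0,1.6,-1],[0.059,0.017,0,1.6,-1],[0.076,0.022,0,1.6,-1],[0.093,0.027,0,1.6,-1],[0.106,0.032,0,1.6,-1],[0.116,0.036,0,1.6,-1]],
])

```text
time_s: 8.25
position: [0.5688, -0.2091, 0.0302]
eef_rot: [-2.072, -2.362, 0.0]
force: [-0.6, -2.0, -0.1]
opening: 0.135
```

Call:
carry_out([
  [[0,0,0,0,-1],[0,0,0,0,-1]],
])

```text
time_s: 8.5
position: [0.569, -0.2097, 0.0303]
eef_rot: [2.073, 2.361, 0.001]
force: [-0.4, 2.1, 0.5]
opening: 0.139
```

```bash
python3 -c "
from h import *
b=st([.003,-.2225]); print(b)
mv([*b,.030],97.42); print(tost(env.observe()['position']))
c=cap('top','t2.png')
c=cap('side'); cv2.imwrite('pics/s3.png',cv2.resize(c['img'][90:210,220:380,::-1],None,fx=5,fy=5))"
```

```text
[ 0.57330892 -0.18954939]
now [ 0.569  -0.2097  0.0303] psi 97.44 t 8.5 F [-0.4  2.1  0.5] op 0.139
shift [0.0194 0.0069 0.0003] yaw 0.02
[-0.00392355 -0.2419225 ]
```

View pics/s3.png

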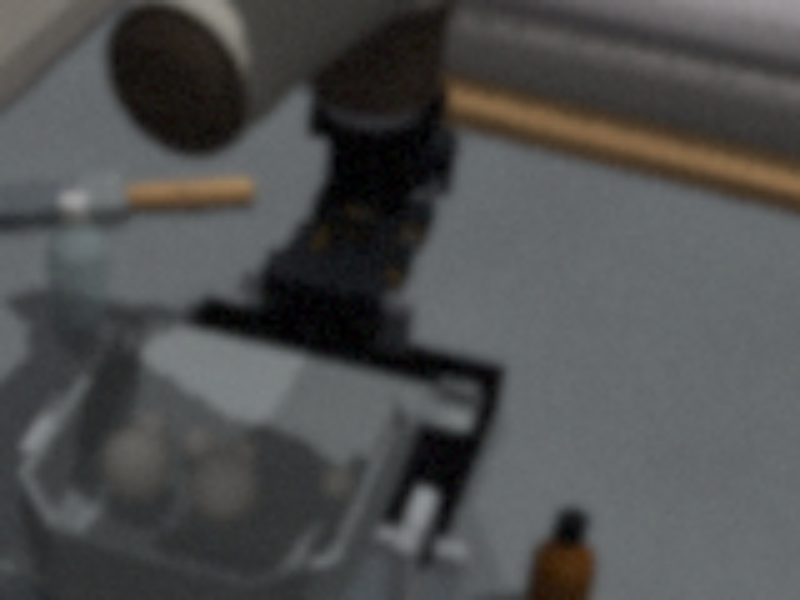

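View pics/t2.png

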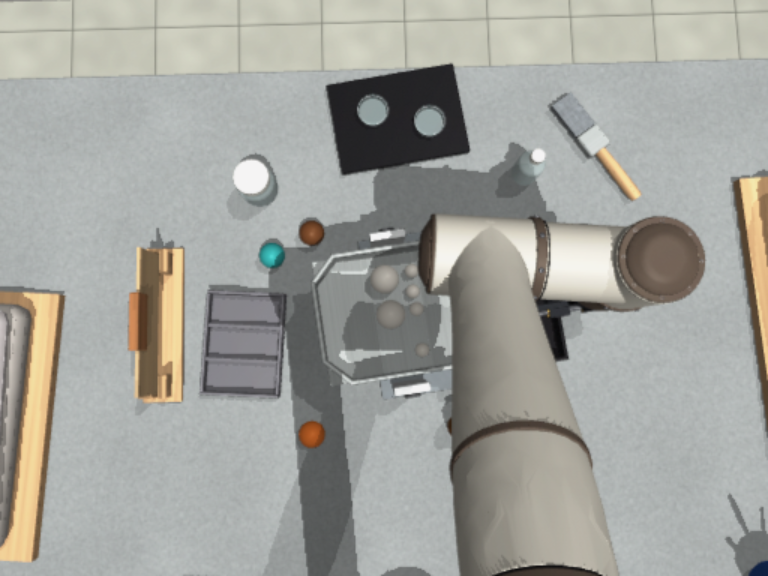

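Call:
carry_out([
  [[0.005,0,0,0,-1],[0.01,0,0,0,-1],[0.014,0,0,0,-1],[0.017,0,0,0,-1],[0.019,0,0,0,-1],[0.021,0,0,0,-1],[0.021,0,0,0,-1]],
])

```text
time_s: 9.48
position: [0.5659, -0.1907, 0.0305]
eef_rot: [2.072, 2.36, -0.002]
force: [0.5, -9.1, -1.0]
opening: 0.134
```

```bash
python3 -c "
from h import *
o=env.observe();print(tost(o['position']),o['force'],o['wrist_torque']); mv([*st([.006,-.2225]),.030],97.42)"
```

```text
[-0.0044962  -0.22264112] [ 0.5176265  -9.07771117 -0.95201491] [-2.27497197 -0.16977614 -0.07532416]
now [ 0.5659 -0.1907  0.0305] psi 97.45 t 9.47 F [ 0.5 -9.1 -1. ] op 0.134
shift [0.0001 0.0105 0.0005] yaw 0.03
```

Call:
carry_out([
  [[0,0.003,0,0,-1],[0,0.006,0,0,-1],[0,0.008,0,0,-1],[0,0.009,0,0,-1],[0,0.01,0,0,-1],[0,0.011,0,0,-1],[0,0.011,0,0,-1]],
])

```text
time_s: 10.35
position: [0.571, -0.1906, 0.0302]
eef_rot: [-2.068, -2.354, 0.015]
force: [-9.9, -11.9, 7.6]
opening: 0.141
```

```bash
python3 -c "
from h import *
o=env.observe();print(tost(o['position']),o['force'],o['wrist_torque']); mv([*st([.006,-.2225]),.030],97.42)"
```

```text
[ 0.00061298 -0.22320591] [ -9.88295489 -11.89656892   7.62276603] [-3.36893341  2.58454345  0.15543835]
now [ 0.571  -0.1906  0.0302] psi 97.42 t 10.35 F [ -9.9 -11.9   7.6] op 0.141
shift [0.0007 0.0054 0.0001] yaw -0.0
```

Call:
carry_out([
  [[-0.0015,0,0,0,-1],[-0.0015,0.001,0,0,-1],[-0.0015,0.002,0,0,-1],[-0.0015,0.003,0,0,-1]],
])

```text
time_s: 10.85
position: [0.5743, -0.1902, 0.0302]
eef_rot: [-2.067, -2.354, 0.014]
force: [-11.6, -6.7, 9.0]
opening: 0.135
```

```bash
python3 -c "
from h import *
o=env.observe();print(tost(o['position']),o['force'],o['wrist_torque']); mv([*st([.006,-.2225]),.030],97.42)"
```

```text
[ 0.00386143 -0.22328187] [-11.64759731  -6.69764771   9.04693216] [-1.86694474  2.98995712  0.17451636]
now [ 0.5743 -0.1902  0.0302] psi 97.43 t 10.85 F [-11.6  -6.7   9. ] op 0.135
shift [0.0008 0.0021 0.0002] yaw 0.01
```

Call:
carry_out([
  [[0.001,0.001,0,0,-1],[0.001,0.002,0,0,-1],[0.001,0.002,0,0,-1],[0.001,0.002,0,0,-1]],
])

```text
time_s: 11.35
position: [0.5743, -0.1902, 0.0302]
eef_rot: [-2.066, -2.352, 0.018]
force: [-13.3, -10.3, 9.7]
opening: 0.134
```

```bash
python3 -c "
from h import *
o=env.observe();print(tost(o['position']),o['force'],o['wrist_torque']); mv([*st([.006,-.2225]),.030],97.42)
c=cap('side'); cv2.imwrite('pics/s4.png',cv2.resize(c['img'][90:210,220:380,::-1],None,fx=5,fy=5))"
```

```text
[ 0.00389416 -0.223254  ] [-13.27689416 -10.25321749   9.65758703] [-2.86218658  3.53525998  0.18140171]
now [ 0.5743 -0.1902  0.0302] psi 97.4 t 11.35 F [-13.3 -10.3   9.7] op 0.134
shift [0.0008 0.0021 0.0001] yaw -0.02
```

View pics/s4.png

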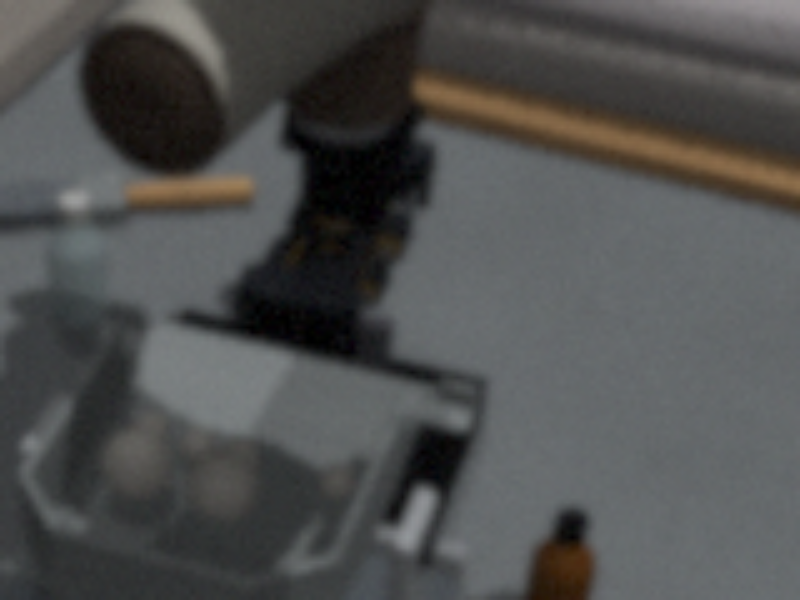

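Call:
carry_out([
  [[0,-0.001,0,0,0.5],[0,-0.001,0,0,0.5],[0,-0.001,0,0,0.5],[0,-0.001,-0.005,0,0.5],[0,-0.001,-0.05,0,0.5],[0,0,-0.11,0,0.5],[0,0,-0.17,0,0.5],[0,0,-0.21,0,0.5]],
])

```text
time_s: 12.4
position: [0.5828, -0.1876, 0.2444]
eef_rot: [2.069, 2.359, 0.004]
force: [0.5, 0.1, -0.3]
opening: 0.75
```

```bash
python3 -c "
from h import *
mv([.5377,.3945,.25],88.85); print(env.observe()['joint_pos'])"
```

```text
now [ 0.5828 -0.1876  0.2444] psi 97.5 t 12.4 F [ 0.5  0.1 -0.3] op 0.75
shift [ 0.583   0.0313 -0.0063] yaw 8.65
[-4.70271847e-02  3.46643143e-01  5.38059651e-03  5.17357367e-04
 -1.22453571e+00 -1.39311955e+00]
```

Call:
carry_out([
  [[0.05,0,-0.006,0,0.5],[0.11,0.01,-0.006,2,0.5],[0.17,0.01,-0.006,4,0.5],[0.23,0.01,-0.006,6,0.5],[0.29,0.015,-0.006,8.6,0.5],[0.35,0.02,-0.006,8.6,0.5],[0.41,0.025,-0.006,8.6,0.5],[0.47,0.03,-0.006,8.6,0.5]],
])

```text
time_s: 13.4
position: [0.5502, 0.2846, 0.2469]
eef_rot: [2.243, 2.2, 0.002]
force: [0.9, 0.6, -0.4]
opening: 0.753
```

Call:
carry_out([
  [[0.04,0,0,0,0.5],[0.075,0,0,0,0.5],[0.1,0,0,0,0.5],[0.1,0,0,0,0.5],[0.1,0,0,0,0.5]],
])

```text
time_s: 14.02
position: [0.5524, 0.3819, 0.2463]
eef_rot: [2.243, 2.199, -0.001]
force: [-0.5, -0.6, -0.4]
opening: 0.744
```

```bash
cat > chk.py <<'E'
from h import *
def tray(W,x0=.42,x1=.72,y0=-.25,y1=-.1):
    x,y,z=W[...,0],W[...,1],W[...,2]
    m=(z>.055)&(z<.072)&(x>.45)&(x<.7)&(y<-.15)&(y>-.4); r=cv2.minAreaRect(W[m][:,:2].astype(np.float32)*1000); print("bar",r, "stand",tost(np.array(r[0])/1000)*1000)
    m=(z>.028)&(z<.042)&(x>.35)&(x<.75)&(y<-.1)&(y>-.45); P=W[m]; S=np.array([tost(p) for p in P])*1000
    print("tray rim stand ext",np.percentile(S,[1,99],axis=0).round(1)); r=cv2.minAreaRect(P[:,:2].astype(np.float32)*1000); print(r)
E
python3 -c "
from h import *; from chk import *
mv([.5377,.3945,.25],88.85)
c=cap('top','t3.png'); W=pts(c); tray(W); "
```

```text
now [0.5524 0.3819 0.2463] psi 88.86 t 14.03 F [-0.5 -0.6 -0.4] op 0.744
shift [ 0.0123 -0.015  -0.0037] yaw 0.01
bar ((575.2568359375, -189.62625122070312), (79.32430267333984, 13.281004905700684), 7.160150527954102) stand [   4.92168138 -222.82777348]
tray rim stand ext [[-100.1 -237.7]
 [ 177.8 -129.5]]
((604.7384643554688, -148.01910400390625), (286.361572265625, 98.57616424560547), 3.7148220539093018)
```

View pics/t3.png

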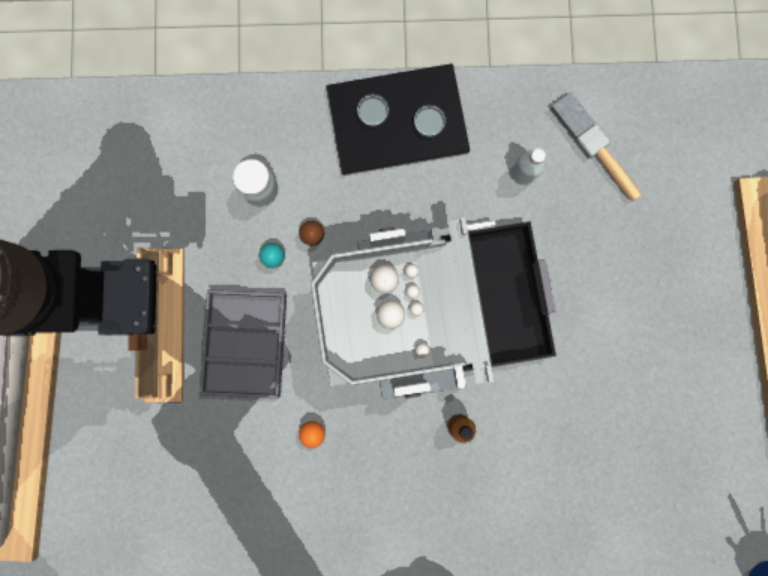

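The tray is flush in the corner: bar at stand (4.9, −222.8) mm against the ideal (5, −222.5), yaw 7.2°. Next is the card.

Call:
carry_out([
  [[0.0123,-0.015,0.0,0,0.5],[0.0123,-0.015,0.03,0,0.5],[0.0123,-0.015,0.06,0,0.5],[0.0123,-0.015,0.09,0,0.5],[0.0123,-0.015,0.11,0,0.5],[0.0123,-0.015,0.11,0,0.5],[0.0123,-0.015,0.11,0,0.5]],
])

```text
time_s: 14.95
position: [0.5382, 0.3953, 0.1377]
eef_rot: [2.243, 2.199, 0.003]
force: [0.0, 0.2, 0.5]
opening: 0.746
```

```bash
python3 -c "
from h import *
mv([.5377,.3945,.09],88.85)"
```

```text
now [0.5382 0.3953 0.1377] psi 88.87 t 14.95 F [0.  0.2 0.5] op 0.746
shift [-0.0009 -0.0005  0.0477] yaw 0.02
```

Call:
carry_out([
  [[0,-0.0005,0.02,0,0.5],[0,-0.0005,0.04,0,0.5],[0,-0.0005,0.047,0,0.5],[0,-0.0005,0.047,0,-1],[0,-0.0005,0.047,0,-1],[0,-0.0005,0.047,0,-1],[0,-0.0005,0.047,0,-1],[0,-0.0005,0.047,0,-1]],
])

```text
time_s: 15.95
position: [0.5374, 0.3949, 0.0895]
eef_rot: [-2.244, -2.199, -0.0]
force: [-0.0, -0.1, -0.1]
opening: 0.267
```

Call:
carry_out([
  [[0,0,0,0,-1],[0,0,0,0,-1],[0,0,0,0,-1],[0,0,0,0,-1],[0,0,0,0,-1]],
])

```text
time_s: 16.58
position: [0.5374, 0.3949, 0.0893]
eef_rot: [2.243, 2.199, 0.0]
force: [-0.3, 0.5, -0.3]
opening: 0.156
```

```bash
python3 -c "
from h import *
mv([.5377,.3945,.09],88.85)
c=cap('side'); cv2.imwrite('pics/s5.png',cv2.resize(c['img'][230:350,120:280,::-1],None,fx=5,fy=5))"
```

```text
now [0.5374 0.3949 0.0893] psi 88.86 t 16.57 F [-0.3  0.5 -0.3] op 0.156
shift [-0.0004  0.0003 -0.0007] yaw 0.01
```

View pics/s5.png

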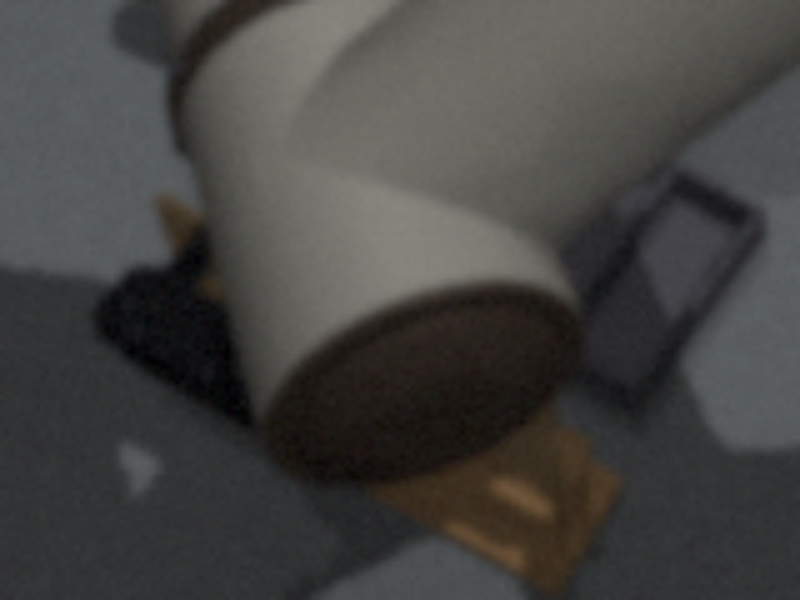

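Call:
carry_out([
  [[0,0,-0.01,0,-1],[0,0,-0.03,0,-1],[0,0,-0.06,0,-1],[0,0,-0.1,0,-1],[0,0,-0.14,0,-1],[0,0,-0.17,0,-1],[0,0,-0.19,0,-1],[0,0,-0.19,0,-1]],
])

```text
time_s: 17.62
position: [0.5378, 0.395, 0.2814]
eef_rot: [-2.244, -2.199, -0.006]
force: [0.2, 0.1, -2.8]
opening: 0.157
```

```bash
python3 -c "
from h import *
mv([*st([0,-.1]),.28],97.42); print(env.observe()['wrist_torque'])
c=cap('top','t4.png')"
```

```text
now [0.5378 0.395  0.2814] psi 88.84 t 17.62 F [ 0.2  0.1 -2.8] op 0.157
shift [-4.63e-01  2.61e-02  2.00e-04] yaw -8.58
[ 0.04316863 -0.14898104 -0.01561447]
```

View pics/t4.png

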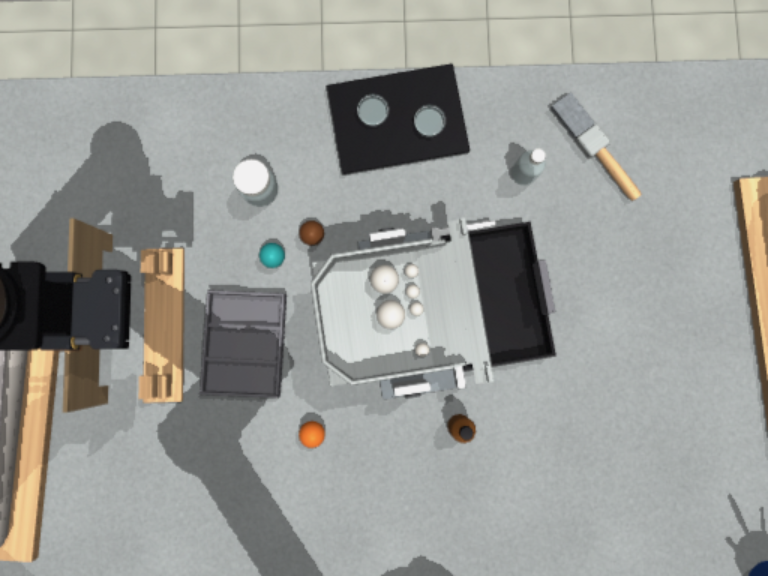

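Call:
carry_out([
  [[-0.02,0,0,0,-1],[-0.06,0.005,0,-1,-1],[-0.105,0.007,0,-2,-1],[-0.15,0.01,0,-3,-1],[-0.195,0.012,0,-4,-1],[-0.24,0.014,0,-5,-1],[-0.285,0.017,0,-6,-1],[-0.33,0.02,0,-7,-1]],
])

```text
time_s: 18.68
position: [0.5494, 0.062, 0.2781]
eef_rot: [-2.104, -2.331, 0.004]
force: [0.1, 0.4, -1.8]
opening: 0.159
```

Call:
carry_out([
  [[-0.04,0.002,0,-0.8,-1],[-0.075,0.004,0,-1.5,-1],[-0.105,0.005,0,-1.5,-1],[-0.125,0.006,0,-1.5,-1],[-0.125,0.006,0,-1.5,-1],[-0.125,0.006,0,-1.5,-1]],
])

```text
time_s: 19.42
position: [0.5692, -0.059, 0.2789]
eef_rot: [-2.074, -2.359, 0.001]
force: [0.0, -0.7, -1.4]
opening: 0.163
```

```bash
python3 -c "
from h import *
mv([*st([0,-.1]),.22],97.42); print(env.observe()['wrist_torque'])
c=cap('top','t5.png')"
```

```text
now [ 0.5692 -0.059   0.2789] psi 97.36 t 19.43 F [ 0.  -0.7 -1.4] op 0.163
shift [-0.0075 -0.0157  0.0589] yaw -0.06
[ 0.03696988 -0.15054923  0.00728381]
```

View pics/t5.png

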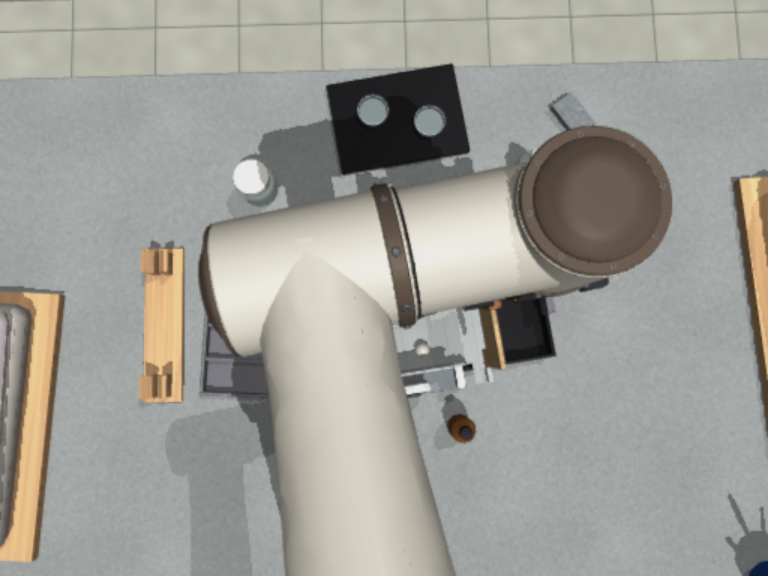

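```bash
python3 -c "
from h import *
W=np.load('W0.npz')['W']; P=W[(~np.isnan(W[...,2]))&(W[...,2]>.05)&(abs(W[...,1])<.2)]
c,s=np.cos(SY),np.sin(SY); D=P[:,:2]-S0; X=(c*D[:,0]+s*D[:,1])*1000; Y=(-s*D[:,0]+c*D[:,1])*1000; Z=P[:,2]*1000
for lo,hi in [(-116,-108),(-106,-100),(-100,-95),(-95,-90),(-90,-84),(-40,40),(84,90),(90,95),(95,100),(100,106),(108,116)]:
    print('x',lo,hi)
    m=(X>lo)&(X<hi)
    for y in range(-116,-60,4):
        k=m&(Y>=y)&(Y<y+4)
        if k.sum(): print((y+2,int(np.median(Z[k])*10)/10,k.sum()),end=' ')
    print()
"
```

```text
x -116 -108
(-110, 125.6, np.int64(6)) (-106, 125.8, np.int64(9)) (-102, 115.4, np.int64(6)) (-98, 115.5, np.int64(7)) (-94, 113.4, np.int64(9)) (-90, 113.3, np.int64(7)) 
x -106 -100
(-110, 128.1, np.int64(3)) (-106, 126.6, np.int64(8)) (-102, 115.9, np.int64(7)) (-98, 114.6, np.int64(6)) (-94, 113.9, np.int64(6)) (-90, 112.8, np.int64(6)) 
x -100 -95
(-114, 115.3, np.int64(1)) (-110, 122.8, np.int64(2)) (-106, 127.7, np.int64(7)) (-102, 115.7, np.int64(8)) (-98, 115.7, np.int64(4)) (-94, 114.2, np.int64(5)) (-90, 113.5, np.int64(5)) (-86, 113.2, np.int64(1)) 
x -95 -90
(-110, 117.5, np.int64(4)) (-106, 121.2, np.int64(4)) (-102, 114.9, np.int64(5)) (-98, 114.1, np.int64(6)) (-94, 112.1, np.int64(4)) (-90, 111.2, np.int64(4)) 
x -90 -84
(-114, 115.0, np.int64(1)) (-110, 116.3, np.int64(4)) (-106, 116.4, np.int64(7)) (-102, 115.8, np.int64(6)) (-98, 113.5, np.int64(5)) (-94, 113.9, np.int64(6)) (-90, 113.3, np.int64(6)) (-86, 112.3, np.int64(3)) (-82, 112.9, np.int64(3)) (-78, 128.3, np.int64(2)) (-74, 132.2, np.int64(2)) (-70, 131.8, np.int64(2)) (-66, 133.4, np.int64(2)) (-62, 131.
[... 788 characters left out ...]
4(5)) (-106, 121.6, np.int64(7)) (-102, 114.5, np.int64(4)) (-98, 114.7, np.int64(5)) (-94, 114.1, np.int64(5)) (-90, 111.3, np.int64(4)) 
x 95 100
(-114, 114.0, np.int64(1)) (-110, 126.3, np.int64(3)) (-106, 125.5, np.int64(8)) (-102, 116.1, np.int64(4)) (-98, 114.2, np.int64(5)) (-94, 114.3, np.int64(4)) (-90, 113.0, np.int64(5)) 
x 100 106
(-110, 126.1, np.int64(4)) (-106, 126.7, np.int64(6)) (-102, 115.5, np.int64(7)) (-98, 113.8, np.int64(6)) (-94, 113.3, np.int64(5)) (-90, 113.4, np.int64(4)) 
x 108 116
(-114, 118.5, np.int64(1)) (-110, 126.9, np.int64(3)) (-106, 125.2, np.int64(8)) (-102, 115.9, np.int64(5)) (-98, 115.4, np.int64(6)) (-94, 112.7, np.int64(7)) (-90, 113.5, np.int64(5))
```

Call:
carry_out([
  [[-0.006,-0.0157,0.0,0,-1],[-0.006,-0.0157,0.01,0,-1],[-0.006,-0.0157,0.03,0,-1],[-0.006,-0.0157,0.05,0,-1],[-0.006,-0.0157,0.054,0,-1],[-0.006,-0.0157,0.054,0,-1],[-0.006,-0.0157,0.054,0,-1]],
])

```text
time_s: 20.35
position: [0.5553, -0.0671, 0.2262]
eef_rot: [2.073, 2.359, 0.002]
force: [-0.6, 0.6, -1.9]
opening: 0.157
```

```bash
python3 -c "
from h import *
mv([*st([0,-.0985]),.2],97.42)
c=cap('side','s6.png');cv2.imwrite('pics/s6c.png',cv2.resize(c['img'][110:260,180:360,::-1],None,fx=4,fy=4,interpolation=cv2.INTER_CUBIC))
W=pts(c)
P=W[(~np.isnan(W[...,2]))&(W[...,2]>.17)&(W[...,2]<.28)]
S=np.array([tost(p) for p in P])*1000
k=(abs(S[:,0])<115)&(S[:,1]>-106)&(S[:,1]<-88); S=S[k];Z=P[k,2]
for lo in range(-110,110,20):
    q=(S[:,0]>lo)&(S[:,0]<lo+20)&(Z<.23)
    if q.sum()>3: print(lo,q.sum(),np.median(S[q,1]).round(1),S[q,0].min().round(1),S[q,0].max().round(1),Z[q].min().round(4))
"
```

```text
now [ 0.5553 -0.0671  0.2262] psi 97.37 t 20.35 F [-0.6  0.6 -1.9] op 0.157
shift [ 0.0003 -0.001   0.0262] yaw -0.05
-110 90 -96.1 -103.4 -90.0 0.1708
-90 121 -96.2 -90.0 -70.0 0.1709
-70 124 -96.1 -70.0 -50.0 0.1745
-50 112 -95.9 -50.0 -30.3 0.1742
-30 109 -95.5 -29.9 -10.1 0.1749
-10 91 -95.7 -9.8 9.6 0.1736
10 103 -95.7 10.8 29.9 0.174
30 104 -95.7 30.3 50.0 0.1732
50 108 -95.5 50.1 69.1 0.1734
70 114 -95.5 70.0 90.0 0.1708
90 90 -95.7 90.4 107.3 0.1703
```

View pics/s6c.png

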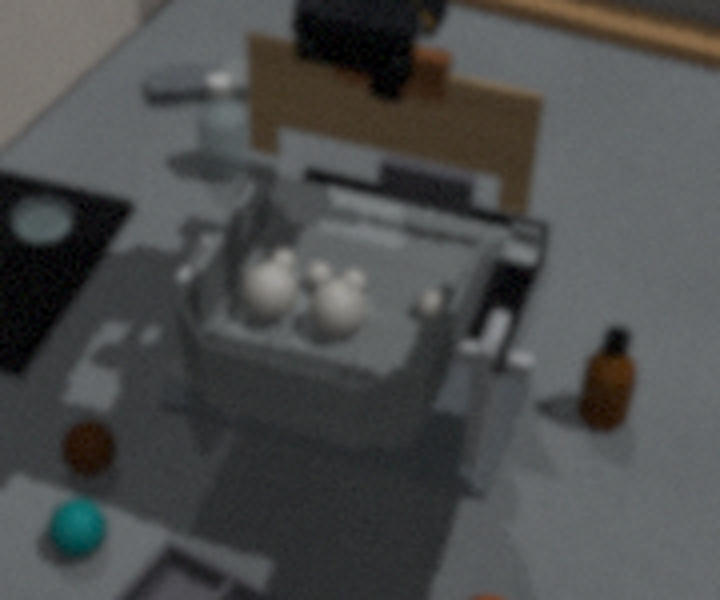

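Call:
carry_out([
  [[0,-0.002,0.008,0,-1],[0,-0.002,0.016,0,-1],[0,-0.002,0.022,0,-1],[0,-0.002,0.026,0,-1],[0,-0.002,0.029,0,-1],[0,-0.002,0.03,0,-1],[0,-0.002,0.03,0,-1]],
])

```text
time_s: 21.28
position: [0.5528, -0.0675, 0.1953]
eef_rot: [2.074, 2.359, 0.0]
force: [0.2, 0.2, -2.6]
opening: 0.156
```

```bash
python3 -c "
from h import *
mv([*st([0,-.0985]),.19],97.42);print(tost(env.observe()['position']))
for th in np.arange(0,.66,.04):
    a=[-98.5*np.cos(th)-13.5*np.sin(th), -98.5*np.sin(th)+13.5*np.cos(th)]; print(round(th,2),np.round(a,1), 'TCPz',round(100+a[1]+79.3,1))
c=cap('side');cv2.imwrite('pics/s7c.png',cv2.resize(c['img'][110:260,180:360,::-1],None,fx=4,fy=4,interpolation=cv2.INTER_CUBIC))
"
```

```text
now [ 0.5528 -0.0675  0.1953] psi 97.36 t 21.27 F [ 0.2  0.2 -2.6] op 0.156
shift [0.0003 0.0015 0.0053] yaw -0.06
[-0.00153841 -0.09879532]
0.0 [-98.5  13.5] TCPz 192.8
0.04 [-99.    9.6] TCPz 188.9
0.08 [-99.3   5.6] TCPz 184.9
0.12 [-99.4   1.6] TCPz 180.9
0.16 [-99.4  -2.4] TCPz 176.9
0.2 [-99.2  -6.3] TCPz 173.0
0.24 [-98.9 -10.3] TCPz 169.0
0.28 [-98.4 -14.2] TCPz 165.1
0.32 [-97.7 -18.2] TCPz 161.1
0.36 [-96.9 -22.1] TCPz 157.2
0.4 [-96.  -25.9] TCPz 153.4
0.44 [-94.9 -29.7] TCPz 149.6
0.48 [-93.6 -33.5] TCPz 145.8
0.52 [-92.2 -37.2] TCPz 142.1
0.56 [-90.6 -40.9] TCPz 138.4
0.6 [-88.9 -44.5] TCPz 134.8
0.64 [-87.1 -48. ] TCPz 131.3
```

View pics/s7c.png

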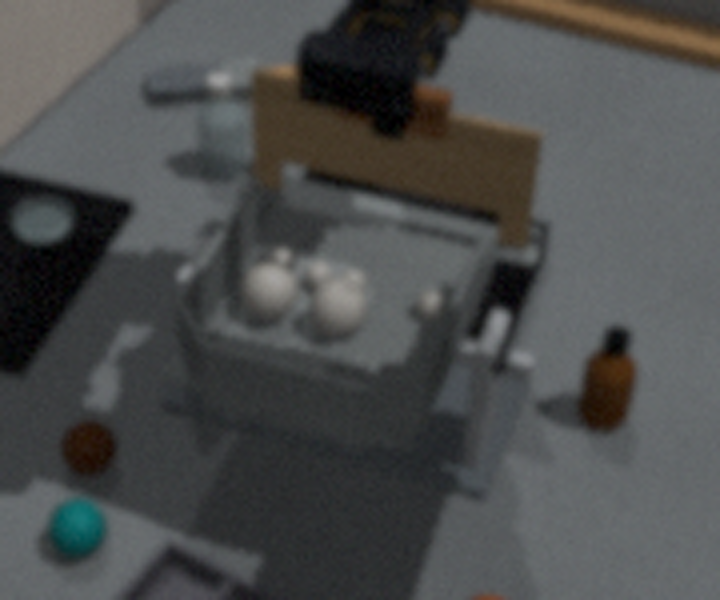

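Call:
carry_out([
  [[0,0,0.002,0,-1],[0,0,0.004,0,-1],[-0.0002,0,0.006,0,-1],[-0.0004,0,0.009,0,-1],[-0.0006,0,0.012,0,-1],[-0.0006,0,0.012,0,-1]],
])

```text
time_s: 22.08
position: [0.5531, -0.0683, 0.1848]
eef_rot: [2.073, 2.359, 0.001]
force: [-2.1, 0.1, 4.4]
opening: 0.155
```

```bash
python3 -c "
from h import *
mv([*st([0,-.0985]),.18],97.42);o=env.observe();print(tost(o['position']),o['wrist_torque'])
c=cap('side');cv2.imwrite('pics/s8c.png',cv2.resize(c['img'][110:260,180:360,::-1],None,fx=4,fy=4,interpolation=cv2.INTER_CUBIC))
"
```

```text
now [ 0.5531 -0.0683  0.1848] psi 97.38 t 22.07 F [-2.1  0.1  4.4] op 0.155
shift [0.0011 0.0014 0.0048] yaw -0.04
[-0.00141405 -0.09962318] [ 0.19885555  0.59547892 -0.01345046]
```

View pics/s8c.png

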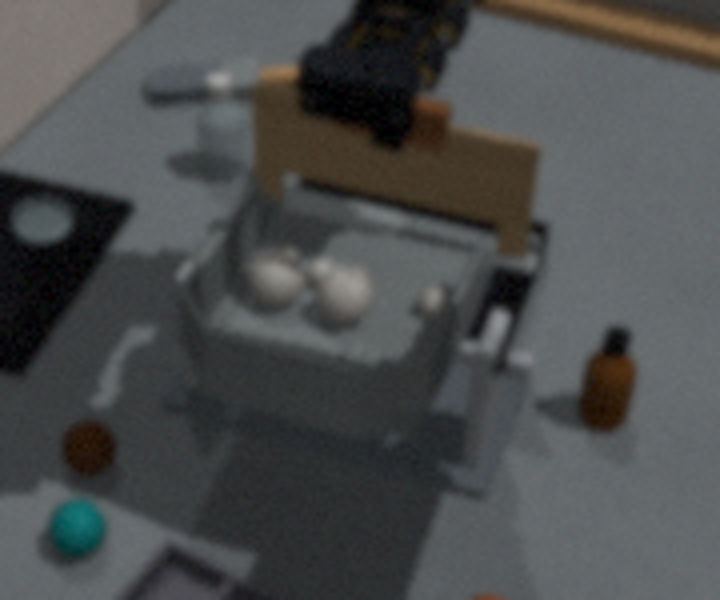

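Call:
carry_out([
  [[0,0,0.003,0,-1],[0,0,0.006,0,-1],[0.0002,0,0.009,0,-1],[0.0003,0,0.012,0,-1],[0.0005,0,0.015,0,-1],[0.0008,0,0.018,0,-1],[0.0012,0,0.021,0,-1],[0.0017,0,0.024,0,-1]],
])

```text
time_s: 23.12
position: [0.5529, -0.0667, 0.1609]
eef_rot: [2.073, 2.359, 0.001]
force: [-3.1, -0.6, 6.0]
opening: 0.16
```

```bash
python3 -c "
from h import *
mv([*st([0,-.0985]),.18],97.42);o=env.observe();print(tost(o['position']),o['wrist_torque'])
"
```

```text
now [ 0.5529 -0.0667  0.1609] psi 97.39 t 23.12 F [-3.1 -0.6  6. ] op 0.16
shift [-0.0005  0.0014 -0.019 ] yaw -0.03
[-0.00133056 -0.09802625] [ 0.14845196  0.71578248 -0.0520122 ]
```

Call:
carry_out([
  [[0.0006,0,0.003,0,-1],[0.0013,0,0.006,0,-1],[0.002,0,0.009,0,-1],[0.0028,0,0.012,0,-1],[0.0037,0,0.015,0,-1],[0.0047,0,0.018,0,-1],[0.0058,0,0.021,0,-1],[0.007,0,0.024,0,-1]],
])

```text
time_s: 24.12
position: [0.5529, -0.0605, 0.1375]
eef_rot: [2.071, 2.357, 0.001]
force: [-1.7, -3.2, 7.3]
opening: 0.158
```

```bash
python3 -c "
from h import *
mv([*st([0,-.0985]),.18],97.42);o=env.observe();print(tost(o['position']),o['wrist_torque'])
c=cap('side','s9.png');cv2.imwrite('pics/s9c.png',cv2.resize(c['img'][110:260,180:360,::-1],None,fx=4,fy=4,interpolation=cv2.INTER_CUBIC))
c=cap('top','t9.png')
"
```

```text
now [ 0.5529 -0.0605  0.1375] psi 97.41 t 24.12 F [-1.7 -3.2  7.3] op 0.158
shift [-0.0067  0.0007 -0.0425] yaw -0.01
[-0.00056019 -0.09186922] [-1.02526578  0.28363565 -0.04471371]
```

View pics/s9c.png

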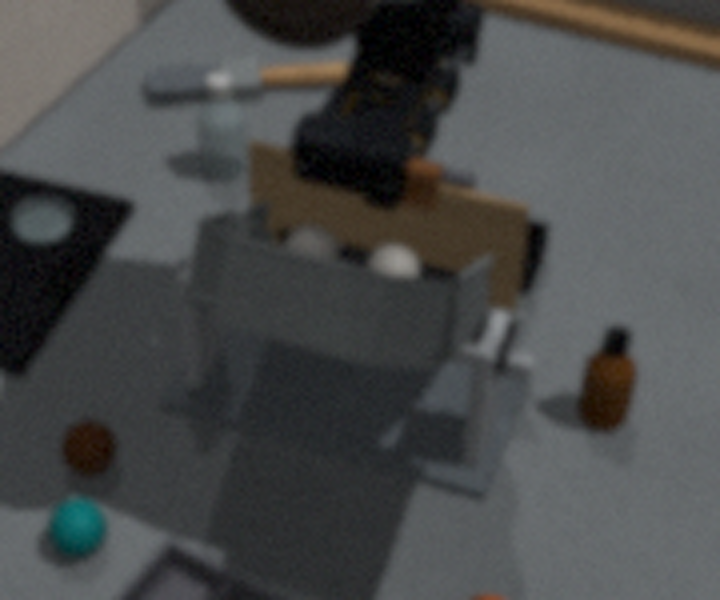

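View pics/t9.png

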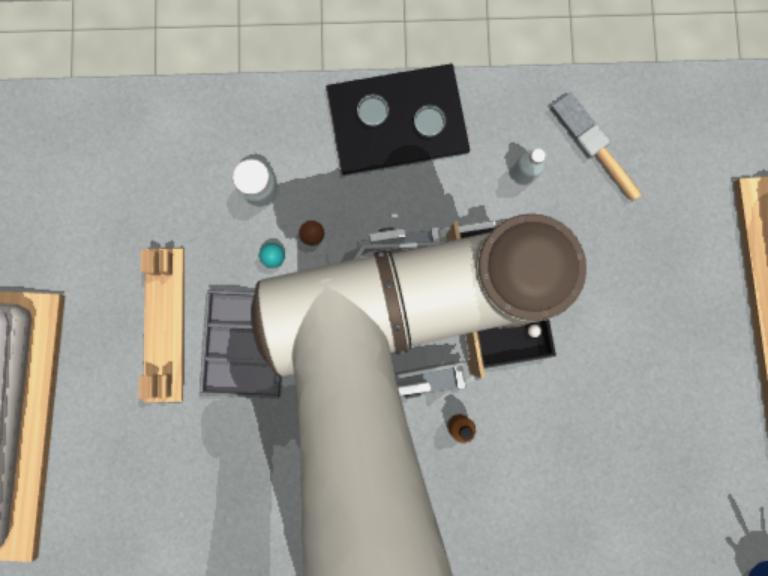

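Call:
carry_out([
  [[0.0003,0,0.001,0,-1],[0.0006,0,0.002,0,-1],[0.0008,0,0.003,0,-1],[0.0008,0,0.0035,0,-1],[0.0008,0,0.0035,0,-1],[0.0008,0,0.0035,0,-1],[0.0008,0,0.0035,0,-1],[0.0008,0,0.0035,0,-1]],
])

```text
time_s: 25.22
position: [0.553, -0.0596, 0.1339]
eef_rot: [2.071, 2.357, 0.002]
force: [-1.5, -2.6, 6.3]
opening: 0.157
```

```bash
python3 -c "
from h import *
mv([*st([0,-.0985]),.18],97.42);o=env.observe();print(tost(o['position']),o['wrist_torque'])
c=cap('side','s10.png');cv2.imwrite('pics/s10c.png',cv2.resize(c['img'][110:260,180:360,::-1],None,fx=4,fy=4,interpolation=cv2.INTER_CUBIC))
"
```

```text
now [ 0.553  -0.0596  0.1339] psi 97.41 t 25.23 F [-1.5 -2.6  6.3] op 0.157
shift [-0.0076  0.0005 -0.0461] yaw -0.01
[-0.00032489 -0.09102003] [-0.94370404  0.05864767 -0.07369446]
```

View pics/s10c.png

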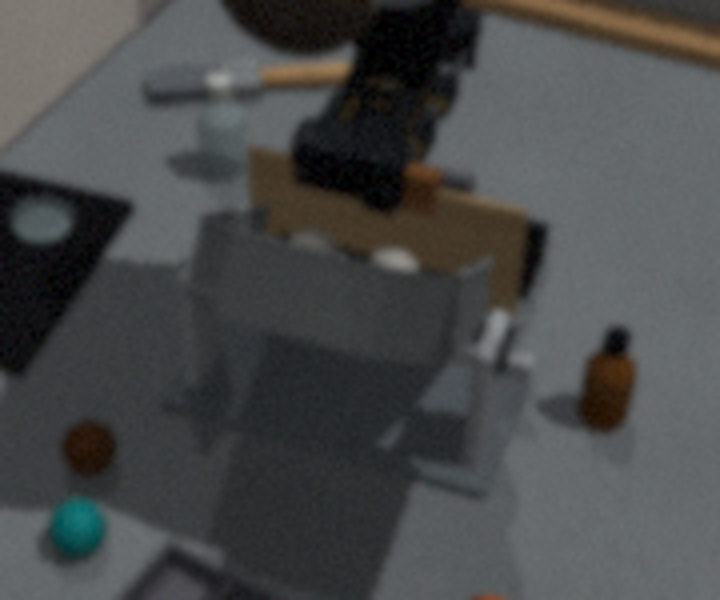

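Call:
carry_out([
  [[0.0004,0,0.001,0,-1],[0.0004,0,0.001,0,-1],[0.0004,0,0.001,0,-1],[0.0004,0,0.001,0,-1],[0.0004,0,0.001,0,-1],[0.0004,0,0.001,0,-1],[0.0004,0,0.001,0,-1],[0.0004,0,0.001,0,-1]],
])

```text
time_s: 26.28
position: [0.5531, -0.0592, 0.1329]
eef_rot: [2.07, 2.357, 0.002]
force: [0.6, -2.9, 5.6]
opening: 0.155
```

```bash
python3 -c "
from h import *
mv([*st([0,-.0985]),.18],97.42);o=env.observe();print(tost(o['position']),o['wrist_torque'])
c=cap('top')
cv2.imwrite('pics/t11c.png',cv2.resize(c['img'][130:270,230:390,::-1],None,fx=5,fy=5,interpolation=cv2.INTER_CUBIC))
"
```

```text
now [ 0.5531 -0.0592  0.1329] psi 97.41 t 26.27 F [ 0.6 -2.9  5.6] op 0.155
shift [-0.0079  0.0004 -0.0471] yaw -0.01
[-0.00025644 -0.09067436] [-0.98276511  0.0311484  -0.03990508]
```

View pics/t11c.png

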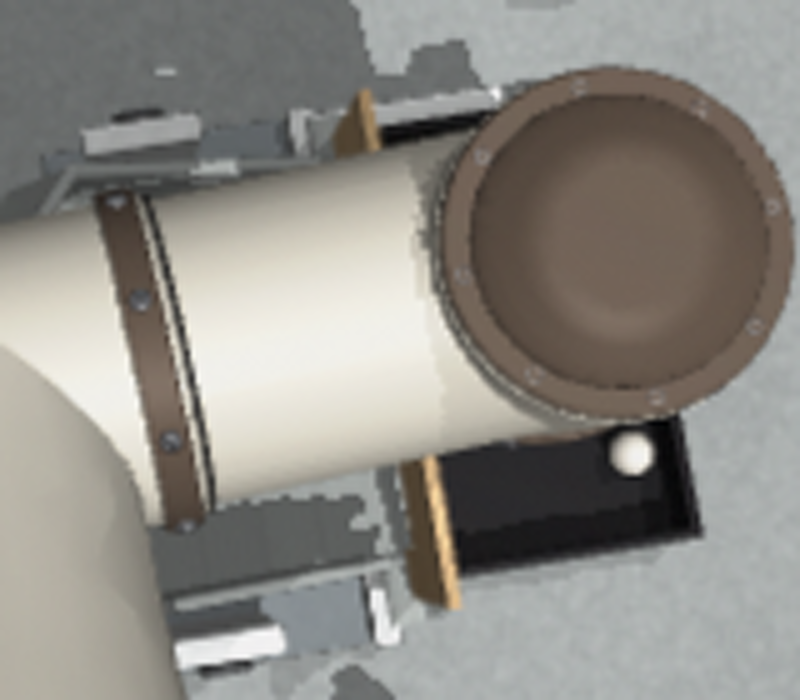

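Call:
carry_out([
  [[-0.001,0,-0.003,0,-1],[-0.002,0,-0.006,0,-1],[-0.003,0,-0.0095,0,-1],[-0.004,0,-0.013,0,-1],[-0.0048,0,-0.0165,0,-1],[-0.0055,0,-0.02,0,-1],[-0.0062,0,-0.0235,0,-1],[-0.0068,0,-0.027,0,-1]],
])

```text
time_s: 27.32
position: [0.5522, -0.0649, 0.1579]
eef_rot: [-2.074, -2.359, 0.0]
force: [1.8, -2.1, 4.2]
opening: 0.158
```

Call:
carry_out([
  [[-0.0004,0,-0.003,0,-1],[-0.0008,0,-0.006,0,-1],[-0.001,0,-0.009,0,-1],[-0.0011,0,-0.012,0,-1],[-0.0011,0,-0.015,0,-1],[-0.001,0,-0.018,0,-1],[-0.0009,0,-0.021,0,-1],[-0.0008,0,-0.024,0,-1]],
])

```text
time_s: 28.32
position: [0.5523, -0.0657, 0.1818]
eef_rot: [-2.074, -2.359, 0.0]
force: [0.5, -0.6, 3.0]
opening: 0.16
```

```bash
python3 -c "
from h import *
mv([*st([0,-.0985]),.18],97.42);o=env.observe();print(tost(o['position']),o['wrist_torque'])
c=cap('side')
cv2.imwrite('pics/s11c.png',cv2.resize(c['img'][110:260,180:360,::-1],None,fx=4,fy=4,interpolation=cv2.INTER_CUBIC))
"
```

```text
now [ 0.5523 -0.0657  0.1818] psi 97.35 t 28.32 F [ 0.5 -0.6  3. ] op 0.16
shift [-0.0016  0.0018  0.0018] yaw -0.07
[-0.00178654 -0.09694034] [-0.36677369 -0.13253033 -0.03576559]
```

View pics/s11c.png

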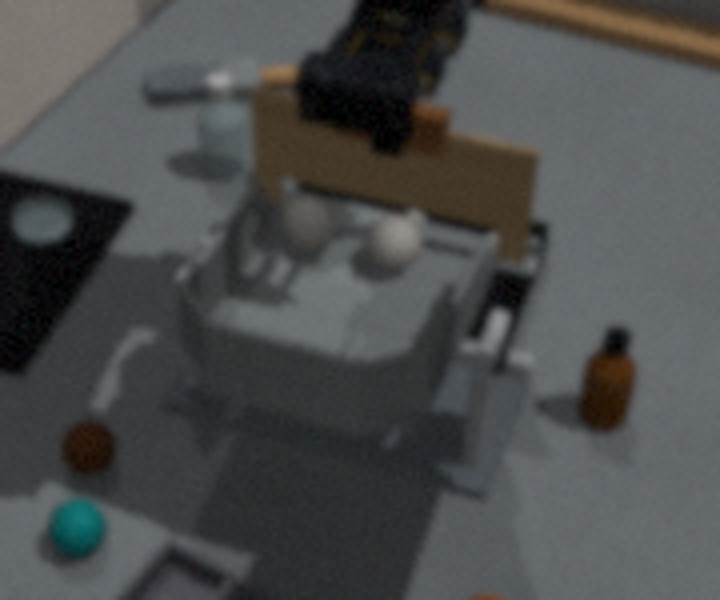

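Call:
carry_out([
  [[0,0,-0.003,0,-1],[0.0002,0,-0.006,0,-1],[0.0004,0,-0.009,0,-1],[0.0006,0,-0.01,0,-1],[0.0006,0,-0.01,0,-1],[0.0006,0,-0.01,0,-1],[0.0006,0,-0.01,0,-1],[0.0006,0,-0.01,0,-1]],
])

```text
time_s: 29.38
position: [0.5524, -0.065, 0.1921]
eef_rot: [-2.074, -2.359, -0.0]
force: [-2.2, 1.5, 5.8]
opening: 0.158
```

```bash
python3 -c "
from h import *
mv([*st([0,-.0985]),.192],97.42);o=env.observe();print(tost(o['position']),o['wrist_torque'])
c=cap('side')
cv2.imwrite('pics/s12c.png',cv2.resize(c['img'][130:220,210:330,::-1],None,fx=6,fy=6,interpolation=cv2.INTER_CUBIC))
for q in ('small0','large0'): print(q,[(round(d['conf'],2),np.round(d['pixel']).tolist()) for d in env.recognise('side',q)])
W=pts(c); P=W[150:215,220:310].reshape(-1,3); P=P[~np.isnan(P[:,2])]; 
"
```

```text
now [ 0.5524 -0.065   0.1921] psi 97.36 t 29.38 F [-2.2  1.5  5.8] op 0.158
shift [-0.0022  0.0017  0.0001] yaw -0.06
[-0.001687   -0.09633589] [0.27554315 0.30400575 0.00711914]
small0 []
large0 [(0.72, [222.0, 202.0]), (0.71, [181.0, 247.0]), (0.58, [269.0, 300.0]), (0.57, [185.0, 270.0]), (0.45, [240.0, 198.0])]
```

View pics/s12c.png

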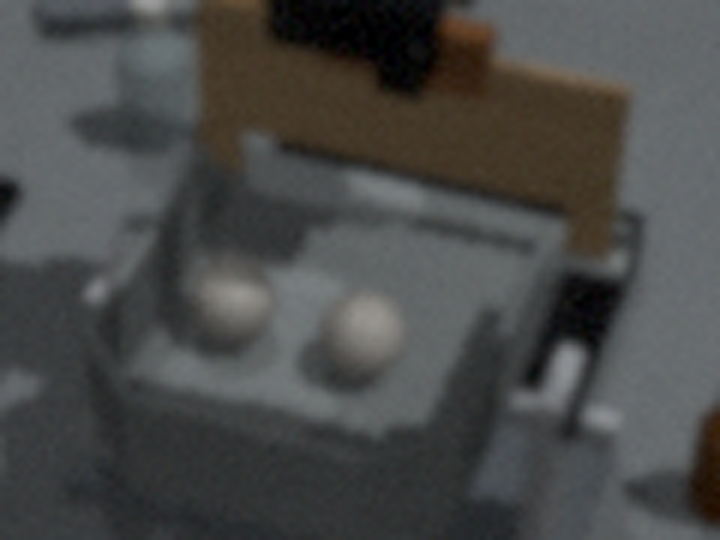

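Call:
carry_out([
  [[0,0,-0.001,0,-1],[0,0,-0.002,0,-1],[0,0,-0.003,0,-1],[0,0,-0.004,0,-1],[0,0,-0.004,0,-1],[0,0,-0.004,0,-1],[0,0,-0.004,0,-1],[0,0,-0.004,0,-1]],
])

```text
time_s: 30.52
position: [0.5524, -0.0652, 0.1957]
eef_rot: [2.074, 2.359, 0.0]
force: [0.4, 0.6, -1.5]
opening: 0.159
```

```bash
python3 -c "
from h import *
mv([*st([0,-.0985]),.192],97.42)
c=cap('side')
cv2.imwrite('pics/s13c.png',cv2.resize(c['img'][130:220,210:330,::-1],None,fx=6,fy=6,interpolation=cv2.INTER_CUBIC))
"
```

```text
now [ 0.5524 -0.0652  0.1957] psi 97.36 t 30.52 F [ 0.4  0.6 -1.5] op 0.159
shift [-0.002   0.0016  0.0037] yaw -0.06
```

View pics/s13c.png

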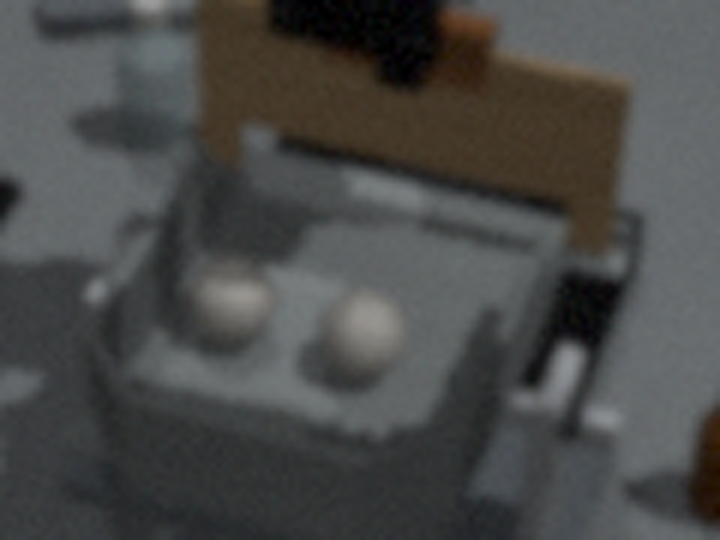

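Call:
carry_out([
  [[0,0,-0.01,0,-1],[0,0,-0.025,0,-1],[0,0,-0.045,0,-1],[0,0,-0.065,0,-1],[0,0,-0.08,0,-1],[0,0,-0.09,0,-1],[0.02,0,-0.09,0,-1],[0.06,0,-0.09,0,-1]],
])

```text
time_s: 31.58
position: [0.5446, -0.0058, 0.2857]
eef_rot: [-2.077, -2.356, 0.001]
force: [0.1, -0.2, -1.6]
opening: 0.159
```

Call:
carry_out([
  [[0.04,-0.003,0,1,-1],[0.085,-0.006,0,2,-1],[0.13,-0.009,0,3,-1],[0.175,-0.012,0,4,-1],[0.22,-0.015,0,5,-1],[0.265,-0.018,0,6,-1],[0.31,-0.021,0,7,-1],[0.345,-0.024,0,8.5,-1]],
])

```text
time_s: 32.58
position: [0.4761, 0.3351, 0.2855]
eef_rot: [-2.243, -2.199, 0.001]
force: [-0.1, 0.3, -1.9]
opening: 0.156
```

```bash
python3 -c "
from h import *; from chk import *
mv([.5374,.3949,.2],88.86)
c=cap('top','t14.png'); W=pts(c); np.savez('W1.npz',W=W); tray(W)
for q in ('small0','large0'): print(q,[(round(d['conf'],2),np.round(d['pixel']).tolist(),W[int(d['pixel'][0]),int(d['pixel'][1])].round(3)) for d in env.recognise('top',q)])
"
```

```text
now [0.4761 0.3351 0.2855] psi 88.86 t 32.58 F [-0.1  0.3 -1.9] op 0.156
shift [0.0611 0.0602 0.0855] yaw 0.0
bar ((575.3296508789062, -189.47042846679688), (79.60680389404297, 12.104403495788574), 7.770162105560303) stand [   5.01400981 -222.68265901]
tray rim stand ext [[-100.  -236. ]
 [ 176.5 -129.8]]
((604.2555541992188, -147.9280548095703), (285.2182312011719, 99.33274841308594), 3.602982759475708)
small0 [(0.58, [218.0, 357.0], array([ 0.516, -0.18 ,  0.024])), (0.54, [192.0, 353.0], array([ 0.579, -0.174,  0.024])), (0.46, [170.0, 332.0], array([ 0.629, -0.129,  0.027]))]
large0 [(0.8, [184.0, 261.0], array([0.588, 0.04 , 0.14 ])), (0.67, [171.0, 182.0], array([0.635, 0.22 , 0.039])), (0.6, [156.0, 206.0], array([0.668, 0.162, 0.041])), (0.59, [216.0, 265.0], array([0.525, 0.034, 0.14 ])), (0.48, [288.0, 207.0], array([0.37 , 0.167, 0.04 ]))]
```

View pics/t14.png

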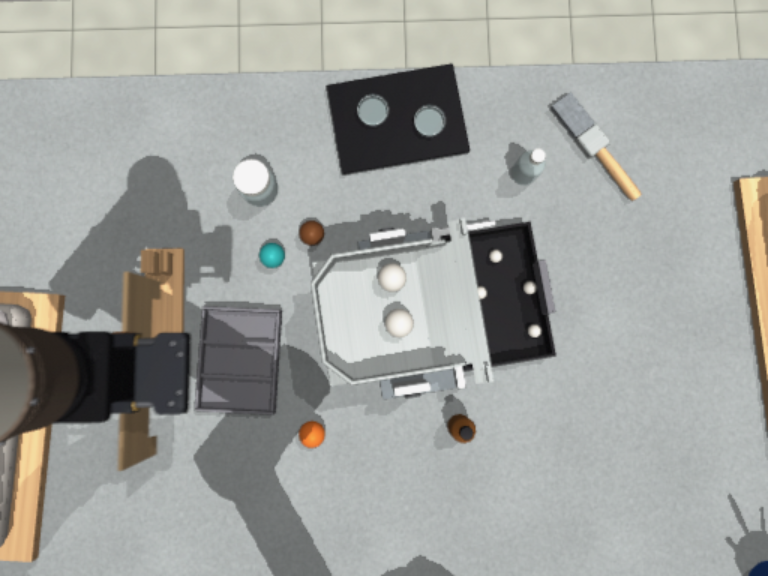

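All four small balls are in the tray, at (495,256), (482,293), (529,288) and (535,331). Only the two large ones remain in the bowl. The dish has been knocked slightly, so I'll re-measure it later. The card goes back to its recorded rest pose.

Call:
carry_out([
  [[0.03,0.03,0,0,-1],[0.055,0.054,0,0,-1],[0.061,0.06,0,0,-1],[0.061,0.06,0.02,0,-1],[0.061,0.06,0.05,0,-1],[0.061,0.06,0.08,0,-1],[0.061,0.06,0.08,0,-1],[0.061,0.06,0.08,0,-1]],
])

```text
time_s: 33.72
position: [0.5387, 0.3931, 0.2075]
eef_rot: [2.243, 2.199, 0.003]
force: [-0.4, -0.1, -0.8]
opening: 0.161
```

```bash
python3 -c "
from h import *
mv([.5374,.3949,.14],88.86)
c=cap('top')
cv2.imwrite('pics/t15c.png',cv2.resize(c['img'][140:290,60:200,::-1],None,fx=4,fy=4,interpolation=cv2.INTER_CUBIC))
"
```

```text
now [0.5387 0.3931 0.2075] psi 88.85 t 33.73 F [-0.4 -0.1 -0.8] op 0.161
shift [ 0.0017 -0.0015  0.0675] yaw -0.01
```

View pics/t15c.png

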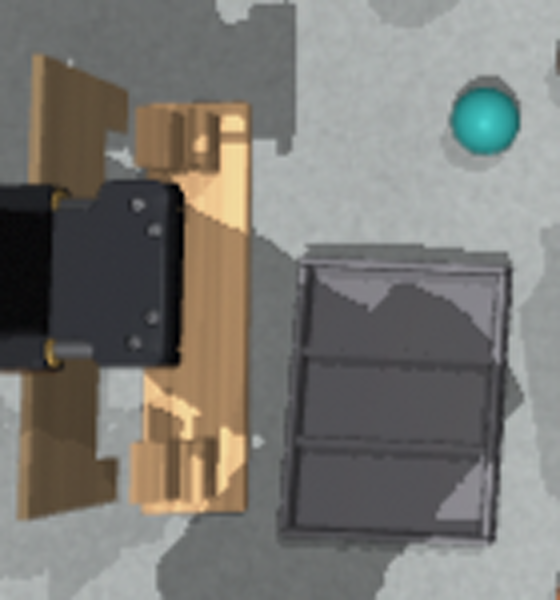

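Call:
carry_out([
  [[0.0017,-0.0015,0.02,0,-1],[0.0017,-0.0015,0.045,0,-1],[0.0017,-0.0015,0.065,0,-1],[0.0017,-0.0015,0.0675,0,-1],[0.0017,-0.0015,0.0675,0,-1],[0.0017,-0.0015,0.0675,0,-1]],
])

```text
time_s: 34.52
position: [0.5372, 0.3956, 0.14]
eef_rot: [2.243, 2.199, 0.005]
force: [-0.1, 0.2, -2.1]
opening: 0.161
```

```bash
python3 -c "
from h import *
mv([.5374,.3949,.09],88.86)"
```

```text
now [0.5372 0.3956 0.14  ] psi 88.87 t 34.52 F [-0.1  0.2 -2.1] op 0.161
shift [-0.0008  0.0001  0.05  ] yaw 0.01
```

Call:
carry_out([
  [[-0.0007,0,0.01,0,-1],[-0.0007,0,0.02,0,-1],[-0.0007,0,0.03,0,-1],[-0.0007,0,0.04,0,-1],[-0.0007,0,0.045,0,-1],[-0.0007,0,0.048,0,-1],[-0.0007,0,0.049,0,-1],[-0.0007,0,0.049,0,-1]],
])

```text
time_s: 35.52
position: [0.5398, 0.3953, 0.0919]
eef_rot: [2.241, 2.198, 0.011]
force: [4.9, 0.3, 5.9]
opening: 0.16
```

```bash
python3 -c "
from h import *
mv([.5374,.3949,.0895],88.86); print(env.observe()['wrist_torque'])"
```

```text
now [0.5398 0.3953 0.0919] psi 88.91 t 35.52 F [4.9 0.3 5.9] op 0.16
shift [-0.0005 -0.0024  0.0024] yaw 0.05
[ 0.01871796 -1.30205457  0.09637397]
```

```bash
python3 -c "
from h import *
c=cap('side'); cv2.imwrite('pics/s16.png',cv2.resize(c['img'][240:380,120:280,::-1],None,fx=5,fy=5,interpolation=cv2.INTER_CUBIC))
c=cap('top'); W=pts(c); cv2.imwrite('pics/t16.png',cv2.resize(c['img'][140:290,60:200,::-1],None,fx=4,fy=4,interpolation=cv2.INTER_CUBIC))
m=(W[...,2]>.095)&(W[...,2]<.13)&(W[...,1]>.36)&(W[...,1]<.43)
P=W[m]
for lo in np.arange(.42,.66,.02):
    q=(P[:,0]>lo)&(P[:,0]<lo+.02)
    if q.sum()>3: print(round(lo,2),q.sum(),np.percentile(P[q,2],95).round(4),np.percentile(P[q,1],[5,50,95]).round(4),P[q,0].min().round(4),P[q,0].max().round(4))
"
```

```text
0.42 12 0.1115 [0.3924 0.3946 0.3981] 0.4347 0.4389
0.44 50 0.1128 [0.393  0.3946 0.3978] 0.4404 0.4594
0.46 54 0.1129 [0.393  0.3941 0.398 ] 0.4608 0.48
0.48 52 0.1141 [0.392  0.3936 0.3977] 0.48 0.4986
0.5 12 0.1278 [0.3893 0.3911 0.4009] 0.5004 0.5008
0.58 46 0.1157 [0.3912 0.3922 0.3959] 0.5838 0.5999
0.6 58 0.1173 [0.3909 0.392  0.3957] 0.6004 0.6199
0.62 57 0.1185 [0.3906 0.3915 0.3954] 0.62 0.6391
0.64 14 0.1197 [0.3901 0.3917 0.3946] 0.6402 0.6448
```

View pics/s16.png

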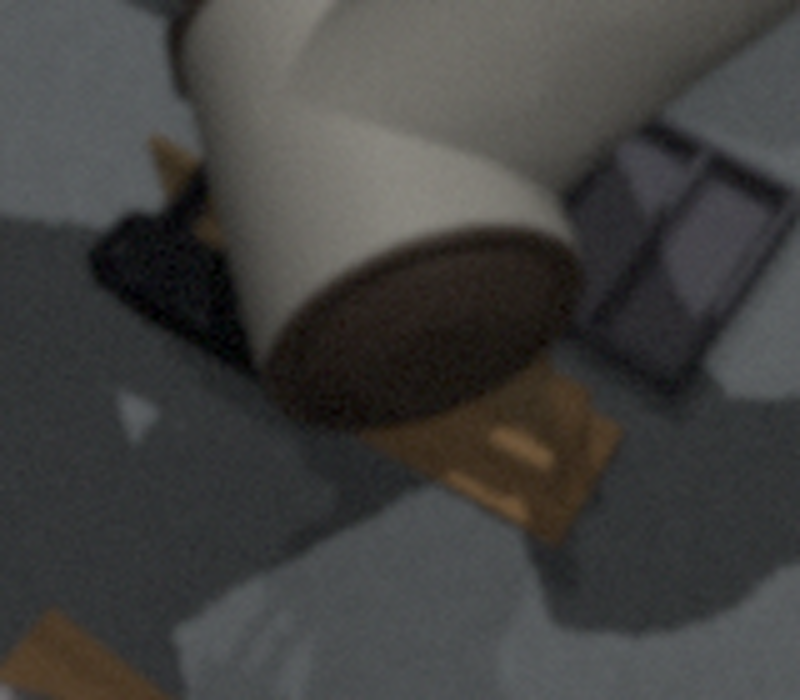

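View pics/t16.png

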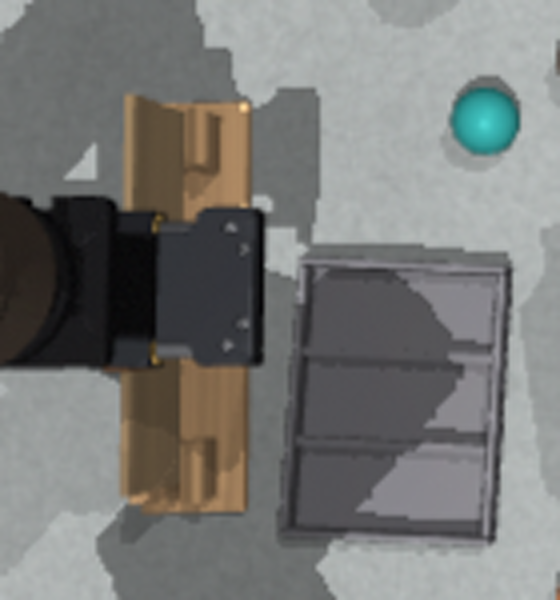

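The card rolled about 2° in the grip. Its −x foot is already on the base and both feet are in the slots, so it will settle flat when I open the jaws.

Call:
carry_out([
  [[0,-0.001,0,0,-1],[0,-0.001,0,0,-0.6],[0,-0.001,0,0,-0.4],[0,-0.001,0,0,-0.2],[0,-0.001,0,0,0],[0,-0.001,0,0,0.3],[0,-0.001,0,0,0.3],[0,-0.001,0,0,0.3]],
])

```text
time_s: 36.62
position: [0.5355, 0.3943, 0.0893]
eef_rot: [2.243, 2.199, -0.0]
force: [0.1, -0.9, 1.0]
opening: 0.639
```

Call:
carry_out([
  [[0,0,-0.02,0,0.3],[0,0,-0.06,0,0.3],[0,0,-0.11,0,0.3],[0,0,-0.15,0,0.3],[-0.05,0,-0.16,0,0.3],[-0.11,0,-0.16,0,0.3],[-0.17,0,-0.16,0,0.3],[-0.23,0,-0.16,0,0.3]],
])

```text
time_s: 37.62
position: [0.5305, 0.1625, 0.2495]
eef_rot: [2.243, 2.2, 0.001]
force: [1.1, -0.6, 0.6]
opening: 0.651
```

```bash
python3 -c "
from h import *
mv([.5374,.0949,.25],88.86)
c=cap('side'); cv2.imwrite('pics/s17.png',cv2.resize(c['img'][240:380,100:280,::-1],None,fx=4,fy=4,interpolation=cv2.INTER_CUBIC))
c=cap('top','t17.png'); W=pts(c); np.savez('W2.npz',W=W)
m=(W[...,2]>.095)&(W[...,2]<.13)&(W[...,1]>.36)&(W[...,1]<.43)
P=W[m]
for lo in np.arange(.42,.66,.02):
    q=(P[:,0]>lo)&(P[:,0]<lo+.02)
    if q.sum()>3: print(round(lo,2),q.sum(),np.percentile(P[q,2],95).round(4),np.percentile(P[q,1],[5,50,95]).round(4),P[q,0].min().round(4),P[q,0].max().round(4))
"
```

```text
now [0.5305 0.1625 0.2495] psi 88.88 t 37.62 F [ 1.1 -0.6  0.6] op 0.651
shift [-0.0675  0.0082 -0.0005] yaw 0.02
0.58 11 0.1138 [0.3941 0.3957 0.3982] 0.5889 0.5992
0.6 27 0.1126 [0.3919 0.3933 0.3968] 0.6012 0.6195
0.62 46 0.1117 [0.3913 0.3922 0.396 ] 0.6204 0.6397
0.64 12 0.1103 [0.3908 0.3919 0.3964] 0.6401 0.6441
```

View pics/s17.png

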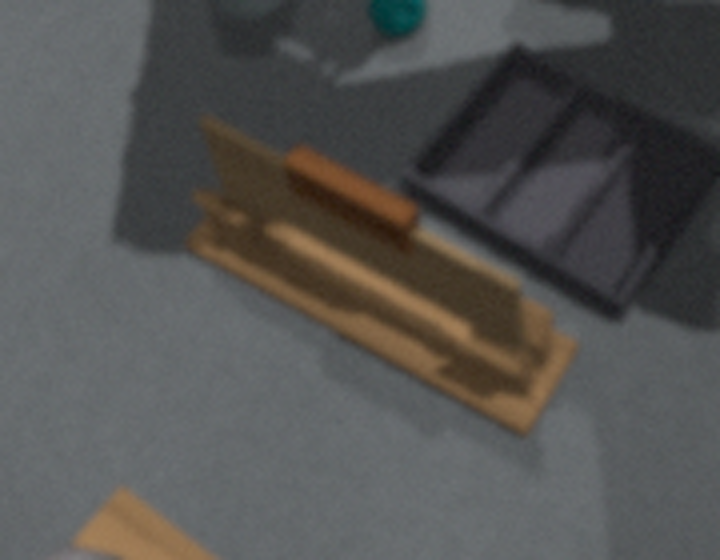

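View pics/t17.png

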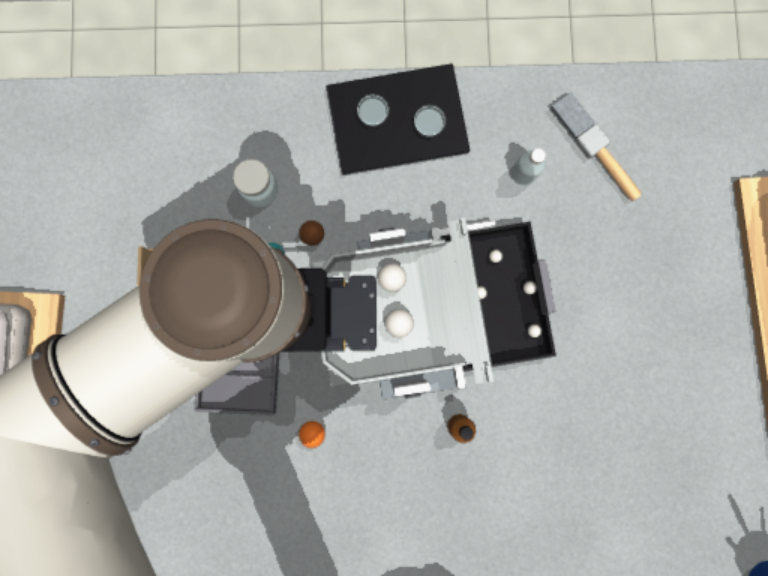

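```bash
python3 -c "
from h import *
c=cap('side'); W=pts(c)
m=(W[...,2]>.02)&(W[...,2]<.14)&(W[...,1]>.36)&(W[...,1]<.43)
P=W[m]
for lo in np.arange(.42,.66,.02):
    q=(P[:,0]>lo)&(P[:,0]<lo+.02)
    a=q&(P[:,2]>.09)&(P[:,2]<.1085); b=q&(P[:,2]>.058)&(P[:,2]<.075)
    if q.sum()>3: print(round(lo,2),q.sum(),'top',np.percentile(P[q,2],97).round(4),'y hi',np.median(P[a,1]).round(4),a.sum(),'y lo',np.median(P[b,1]).round(4),b.sum(),P[q&(P[:,2]>.06),0].min().round(4),P[q&(P[:,2]>.06),0].max().round(4))
"
```

```text
0.42 201 top 0.1064 y hi 0.399 17 y lo 0.3989 12 0.4337 0.4396
0.44 223 top 0.1098 y hi 0.3989 39 y lo 0.3991 28 0.44 0.4598
0.46 146 top 0.1112 y hi 0.3986 41 y lo 0.3989 28 0.4601 0.4796
0.48 149 top 0.1222 y hi 0.3984 28 y lo 0.3986 26 0.4803 0.4999
0.5 187 top 0.1261 y hi 0.4021 32 y lo 0.3982 28 0.5 0.5198
0.52 175 top 0.1262 y hi 0.4021 27 y lo 0.398 27 0.52 0.5396
0.54 172 top 0.126 y hi 0.402 27 y lo 0.3978 26 0.5401 0.5599
0.56 156 top 0.1259 y hi 0.4014 24 y lo 0.3973 24 0.5603 0.5799
0.58 106 top 0.1106 y hi 0.3965 25 y lo 0.3969 24 0.5805 0.6
0.6 157 top 0.1099 y hi 0.3962 28 y lo 0.3967 24 0.6 0.6199
0.62 184 top 0.1106 y hi 0.3961 28 y lo 0.3963 25 0.62 0.6399
0.64 55 top 0.1101 y hi 0.3957 6 y lo 0.3965 4 0.6401 0.6457
```

The card is back: upright, top edge level at 0.110 m. Next I measure the dish and the balls.

```bash
python3 -c "
from h import *
W=np.load('W1.npz')['W'];x,y,z=W[...,0],W[...,1],W[...,2]
m=(x>.36)&(x<.62)&(y<.335)&(y>.18)&(z>.02)&(z<.03)
print('dish',cv2.minAreaRect(W[m][:,:2].astype(np.float32)*1000))
from scipy.optimize import least_squares
for Wn in('W1','W2'):
  W=np.load(Wn+'.npz')['W']
  for r,c0 in((184,261),(216,265)):
    P=W[r-14:r+15,c0-14:c0+15].reshape(-1,3); P=P[P[:,2]>.124]
    f=least_squares(lambda q:np.linalg.norm(P-q,axis=1)-.02,[*P.mean(0)[:2],.12],loss='soft_l1',f_scale=.002).x
    print(len(P),f.round(4),'stand',tost(f).round(4))
mv([.57,.05,.25],97.4)
"
```

```text
dish ((463.7257995605469, 257.39178466796875), (154.75863647460938, 196.6549530029297), 89.1527328491211)
279 [0.5883 0.0397 0.1206] stand [0.0475 0.0029]
282 [0.5253 0.0317 0.1207] stand [-0.0161  0.0031]
332 [0.5881 0.0397 0.1218] stand [0.0473 0.0029]
282 [0.5251 0.0318 0.1207] stand [-0.0162  0.0032]
now [0.5307 0.1619 0.2499] psi 88.64 t 37.77 F [ 0.4  0.8 -0. ] op 0.647
shift [-1.109e-01  4.190e-02 -1.000e-04] yaw -8.76
```

Call:
carry_out([
  [[-0.05,0,0,-4,0.4],[-0.1,-0.002,0,-8.8,0.4],[-0.13,-0.0025,0,-8.8,0.4],[-0.13,-0.0025,0,-8.8,0.4],[-0.13,-0.0025,0,-8.8,0.4],[-0.13,-0.0025,0,-8.8,0.4]],
])

```text
time_s: 38.52
position: [0.5261, 0.0356, 0.2491]
eef_rot: [-2.066, -2.366, -0.0]
force: [0.2, 0.1, -0.2]
opening: 0.699
```

```bash
python3 -c "
from h import *
mv([.5252,.0318,.106],97.42)
c=cap('top','t18.png'); W=pts(c)
for n in ('top','side'):
  if n=='side': c=cap('side'); W=pts(c)
  for d in env.masks_of(n,'dish')[:2]:
    m=d['mask']&(W[...,2]>.019)&(W[...,2]<.03)
    print(n,d['conf'],m.sum(),cv2.minAreaRect(W[m][:,:2].astype(np.float32)*1000))
"
```

```text
now [0.5261 0.0356 0.2491] psi 97.75 t 38.52 F [ 0.2  0.1 -0.2] op 0.699
shift [-0.0037 -0.0014  0.1431] yaw 0.33
top 0.4 168 ((544.6339111328125, -69.92459106445312), (99.6864242553711, 295.4797668457031), 62.81462097167969)
top 0.16 128 ((569.8795166015625, -127.93063354492188), (207.76837158203125, 123.55341339111328), 6.674081802368164)
side 0.88 693 ((479.4010314941406, 277.9219970703125), (121.24373626708984, 161.42581176757812), 85.84095001220703)
side 0.51 65 ((507.520751953125, -111.97203063964844), (137.16827392578125, 324.2195129394531), 48.84845733642578)
```

View pics/t18.png

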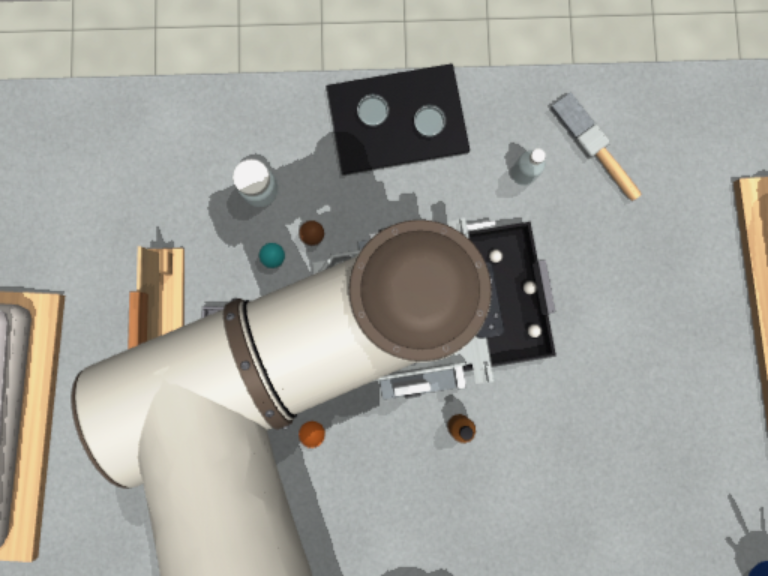

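Call:
carry_out([
  [[-0.0037,-0.0014,0.03,0,0.4],[-0.0037,-0.0014,0.07,0,0.4],[-0.0037,-0.0014,0.105,0,0.4],[-0.0037,-0.0014,0.13,0,0.4],[-0.0037,-0.0014,0.141,0,0.4],[-0.0037,-0.0014,0.141,0,0.4],[-0.0037,-0.0014,0.141,0,0.4]],
])

```text
time_s: 39.6
position: [0.5258, 0.0308, 0.1094]
eef_rot: [2.067, 2.364, 0.003]
force: [0.4, -0.2, 0.4]
opening: 0.704
```

```bash
python3 -c "
from h import *
mv([.5252,.0318,.106],97.42)
c=cap('side'); cv2.imwrite('pics/s18.png',cv2.resize(c['img'][110:260,180:360,::-1],None,fx=4,fy=4,interpolation=cv2.INTER_CUBIC))"
```

```text
now [0.5258 0.0308 0.1094] psi 97.68 t 39.6 F [ 0.4 -0.2  0.4] op 0.704
shift [ 0.0011 -0.0005  0.0034] yaw 0.26
```

View pics/s18.png

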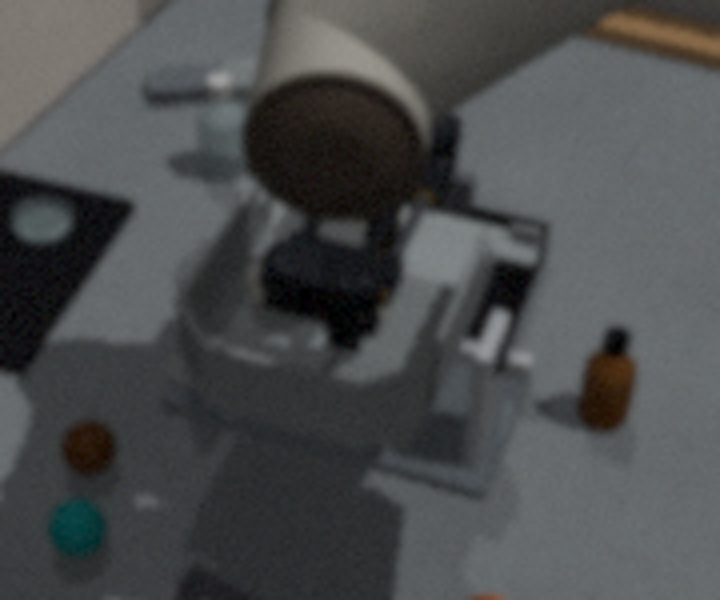

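Call:
carry_out([
  [[0.001,-0.0005,0.003,0,-1],[0.001,-0.0005,0.003,0,-1],[0.001,-0.0005,0.003,0,-1],[0.001,-0.0005,0.003,0,-1],[0.001,-0.0005,0.003,0,-1],[0.001,-0.0005,0.003,0,-1]],
])

```text
time_s: 40.4
position: [0.5244, 0.0315, 0.1054]
eef_rot: [2.068, 2.365, 0.0]
force: [-0.3, 1.0, 0.7]
opening: 0.445
```

Call:
carry_out([
  [[0,0,0,0,-1],[0,0,-0.005,0,-1],[0,0,-0.02,0,-1],[0,0,-0.05,0,-1],[0,0,-0.08,0,-1],[0,0,-0.1,0,-1],[0,0,-0.1,0,-1]],
])

```text
time_s: 41.28
position: [0.5254, 0.0318, 0.2077]
eef_rot: [2.066, 2.363, 0.007]
force: [0.3, -1.1, -1.4]
opening: 0.442
```

```bash
cat >> h.py <<'E'
D0=np.array([.4794,.2779]); DY=np.radians(-4.16)
def di(p):
    c,s=np.cos(DY),np.sin(DY); return D0+np.array([c*p[0]-s*p[1],s*p[0]+c*p[1]])
E
python3 -c "
from h import *
print(di([-.052,0]),di([0,0]))
mv([*di([-.052,0]),.2],85.84)
c=cap('side'); cv2.imwrite('pics/s19.png',cv2.resize(c['img'][110:260,180:360,::-1],None,fx=4,fy=4,interpolation=cv2.INTER_CUBIC))"
```

```text
[0.427537   0.28167218] [0.4794 0.2779]
now [0.5254 0.0318 0.2077] psi 97.66 t 41.27 F [ 0.3 -1.1 -1.4] op 0.442
shift [ 0.2607 -0.0637  0.0076] yaw 11.82
```

View pics/s19.png

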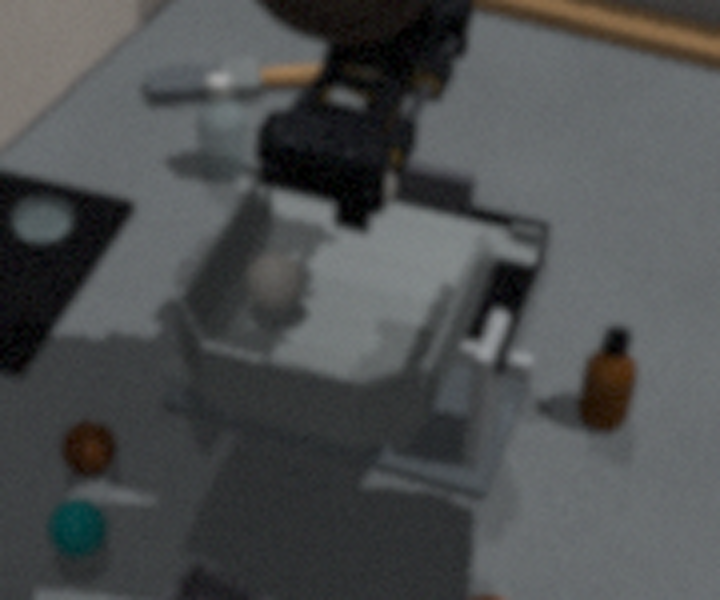

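Call:
carry_out([
  [[0,0,-0.02,0,-1],[0.04,-0.01,-0.02,2,-1],[0.08,-0.02,-0.02,4,-1],[0.12,-0.03,-0.02,6,-1],[0.165,-0.04,-0.02,8,-1],[0.21,-0.05,-0.02,10,-1],[0.24,-0.06,-0.02,11.8,-1],[0.256,-0.064,-0.02,11.8,-1]],
])

```text
time_s: 42.32
position: [0.4255, 0.2774, 0.224]
eef_rot: [-2.298, -2.142, 0.004]
force: [0.5, -0.8, -1.1]
opening: 0.443
```

Call:
carry_out([
  [[0,0,0,0,-1],[0,0,0.04,0,-1],[0,0,0.08,0,-1],[0,0,0.12,0,-1],[0,0,0.12,0,-1],[0,0,0.12,0,-1]],
])

```text
time_s: 43.08
position: [0.4279, 0.2769, 0.1066]
eef_rot: [2.3, 2.139, 0.003]
force: [0.1, 0.9, -1.2]
opening: 0.443
```

```bash
python3 -c "
from h import *
mv([*di([-.052,-.005]),.018],85.84)
c=cap('side','s20.png'); W=pts(c)
for d in env.masks_of('side','dish')[:2]:
    m=d['mask']&(W[...,2]>.019)&(W[...,2]<.03)
    print(d['conf'],m.sum(),cv2.minAreaRect(W[m][:,:2].astype(np.float32)*1000))
c=cap('top','t20.png'); W=pts(c)
for d in env.masks_of('top','dish')[:2]:
    m=d['mask']&(W[...,2]>.019)&(W[...,2]<.03)
    print(d['conf'],m.sum(),cv2.minAreaRect(W[m][:,:2].astype(np.float32)*1000))
"
```

```text
now [0.4279 0.2769 0.1066] psi 85.85 t 43.08 F [ 0.1  0.9 -1.2] op 0.443
shift [-0.0003 -0.0009  0.0886] yaw 0.01
0.91 478 ((479.9521179199219, 277.85552978515625), (121.38097381591797, 160.4629364013672), 85.92833709716797)
0.84 521 ((505.3140563964844, 275.0892639160156), (120.62568664550781, 108.25123596191406), 85.72876739501953)
```

View pics/t20.png

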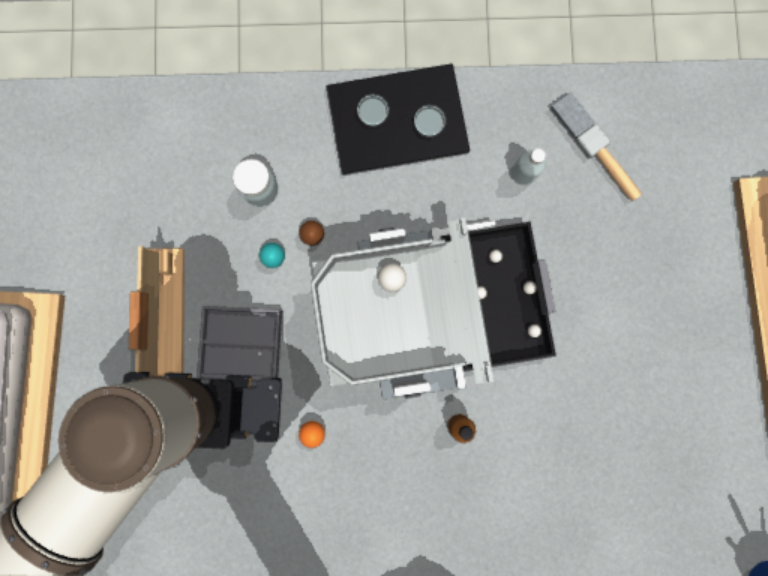

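View pics/s20.png

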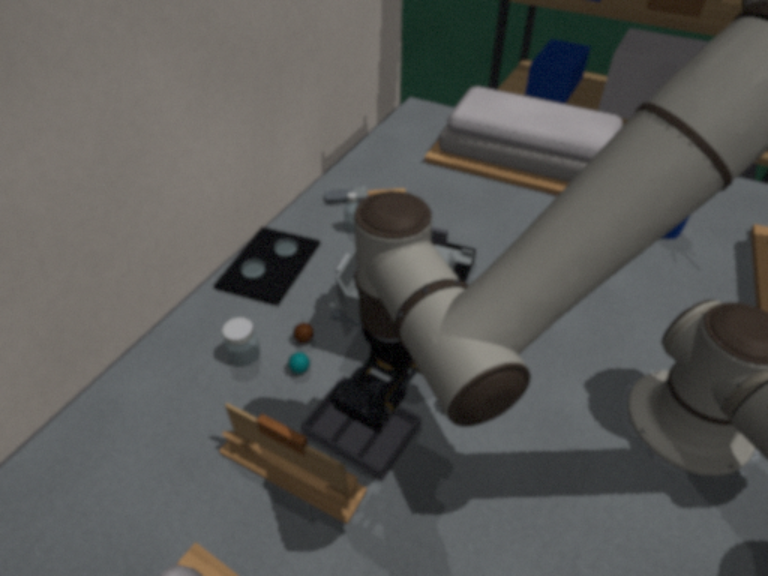

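Call:
carry_out([
  [[0,-0.001,0.03,0,-1],[0,-0.001,0.06,0,-1],[0,-0.001,0.08,0,-1],[0,-0.001,0.088,0,-1],[0,-0.001,0.088,0,-1],[0,-0.001,0.088,0,-1]],
])

```text
time_s: 44.02
position: [0.4264, 0.2774, 0.0183]
eef_rot: [-2.3, -2.14, -0.004]
force: [-0.4, 0.2, -1.0]
opening: 0.443
```

```bash
python3 -c "
from h import *
mv([*di([-.052,-.005]),.016],85.84)
c=cap('side'); cv2.imwrite('pics/s21.png',cv2.resize(c['img'][210:360,130:310,::-1],None,fx=4,fy=4,interpolation=cv2.INTER_CUBIC))
"
```

```text
now [0.4264 0.2774 0.0183] psi 85.88 t 44.02 F [-0.4  0.2 -1. ] op 0.443
shift [-0.0007  0.0008  0.0023] yaw 0.04
```

View pics/s21.png

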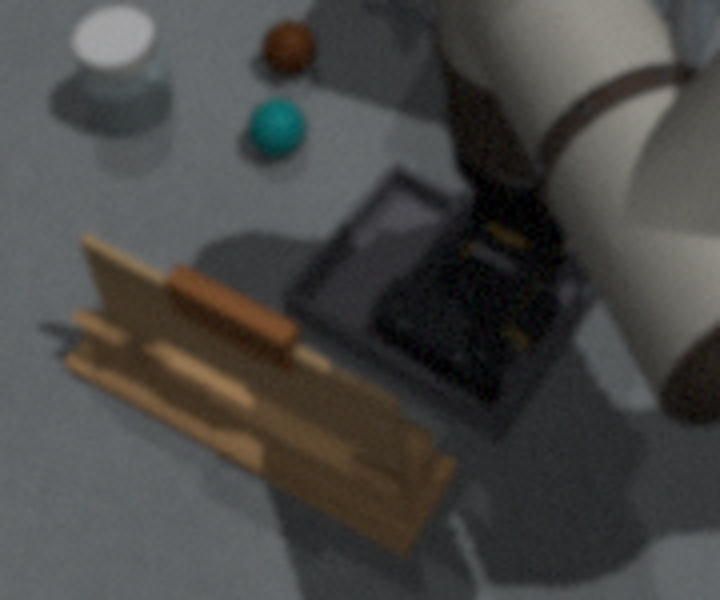

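Call:
carry_out([
  [[0,0.0005,0.005,0,-1],[0,0.0005,0.005,0,-1],[0,0.0005,0.005,0,0.1],[0,0.0005,0.005,0,0.2],[0,0.0005,0.005,0,0.25],[0,0.0005,0.005,0,0.25],[0,0,-0.04,0,0.25],[0,0,-0.09,0,0.25]],
])

```text
time_s: 45.08
position: [0.4253, 0.2762, 0.1077]
eef_rot: [2.3, 2.139, -0.004]
force: [1.0, 0.6, -0.1]
opening: 0.628
```

```bash
python3 -c "
from h import *
c=cap('side'); cv2.imwrite('pics/s22.png',cv2.resize(c['img'][210:360,130:310,::-1],None,fx=4,fy=4,interpolation=cv2.INTER_CUBIC))
mv([.5882,.0397,.2],97.4)
"
```

```text
now [0.4289 0.2794 0.1151] psi 85.98 t 45.12 F [0.7 0.2 4. ] op 0.625
shift [-0.2273  0.1764 -0.0852] yaw -11.42
```

View pics/s22.png

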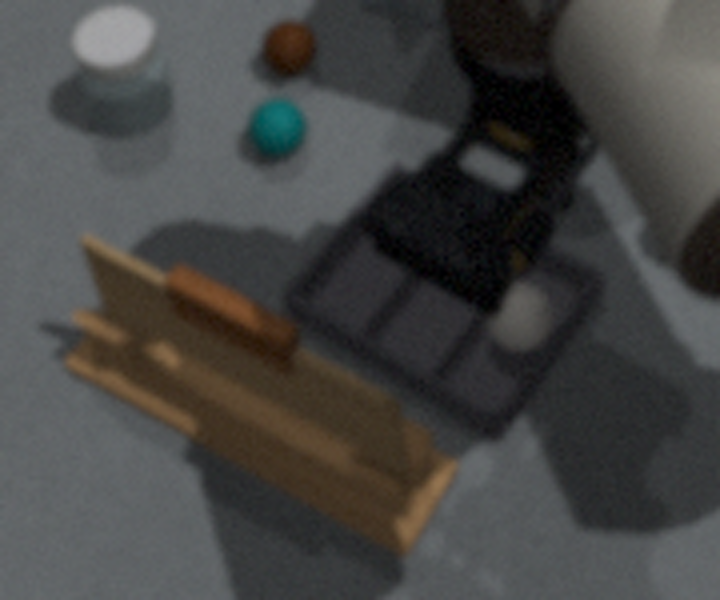

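Call:
carry_out([
  [[0,0,-0.06,0,0.4],[0,0,-0.11,0,0.4],[-0.04,0.03,-0.14,-2,0.4],[-0.08,0.06,-0.14,-4,0.4],[-0.12,0.09,-0.14,-6,0.4],[-0.16,0.12,-0.14,-8,0.4],[-0.2,0.155,-0.14,-10,0.4],[-0.227,0.176,-0.14,-11.4,0.4]],
])

```text
time_s: 46.12
position: [0.5858, 0.0356, 0.2467]
eef_rot: [-2.077, -2.357, 0.0]
force: [0.6, 1.1, -0.4]
opening: 0.701
```

Call:
carry_out([
  [[0,0,0,0,0.4],[0,0,0,0,0.4],[0,0,0,0,0.4]],
])

```text
time_s: 46.5
position: [0.5844, 0.0385, 0.2474]
eef_rot: [-2.075, -2.359, -0.0]
force: [0.2, 0.6, 0.2]
opening: 0.697
```

```bash
python3 -c "
from h import *
mv([.5882,.0397,.106],97.4)
"
```

```text
now [0.5844 0.0385 0.2474] psi 97.33 t 46.5 F [0.2 0.6 0.2] op 0.697
shift [0.0007 0.0039 0.1414] yaw -0.07
```

Call:
carry_out([
  [[0.0007,0.0039,0.03,0,0.4],[0.0007,0.0039,0.07,0,0.4],[0.0007,0.0039,0.105,0,0.4],[0.0007,0.0039,0.13,0,0.4],[0.0007,0.0039,0.141,0,0.4],[0.0007,0.0039,0.141,0,0.4],[0.0007,0.0039,0.141,0,0.4]],
])

```text
time_s: 47.38
position: [0.5895, 0.0392, 0.1076]
eef_rot: [2.075, 2.357, 0.003]
force: [0.3, 0.5, 0.3]
opening: 0.698
```

```bash
python3 -c "
from h import *
mv([.5882,.0397,.106],97.4)
"
```

```text
now [0.5895 0.0392 0.1076] psi 97.29 t 47.38 F [0.3 0.5 0.3] op 0.698
shift [ 0.0006 -0.0013  0.0016] yaw -0.11
```

Call:
carry_out([
  [[0.0006,-0.001,0.0015,0,-1],[0.0006,-0.001,0.0015,0,-1],[0.0006,-0.001,0.0015,0,-1],[0.0006,-0.001,0.0015,0,-1],[0.0006,-0.001,0.0015,0,-1],[0.0006,-0.001,0.0015,0,-1]],
])

```text
time_s: 48.12
position: [0.5878, 0.0392, 0.105]
eef_rot: [2.076, 2.357, 0.0]
force: [0.4, 0.0, 2.4]
opening: 0.444
```

Call:
carry_out([
  [[0,0,0,0,-1],[0,0,-0.005,0,-1],[0,0,-0.02,0,-1],[0,0,-0.05,0,-1],[0,0,-0.08,0,-1],[0,0,-0.11,0,-1],[0,0,-0.12,0,-1],[0,0,-0.12,0,-1]],
])

```text
time_s: 49.12
position: [0.5875, 0.0394, 0.2251]
eef_rot: [2.077, 2.357, 0.002]
force: [-1.1, -0.5, -1.1]
opening: 0.445
```

```bash
python3 -c "
from h import *
mv([*di([0,-.005]),.22],85.84)
c=cap('side','s23.png'); W=pts(c)
for d in env.masks_of('side','dish')[:2]:
    m=d['mask']&(W[...,2]>.019)&(W[...,2]<.03)
    print(d['conf'],m.sum(),cv2.minAreaRect(W[m][:,:2].astype(np.float32)*1000))
"
```

```text
now [0.5875 0.0394 0.2251] psi 97.24 t 49.12 F [-1.1 -0.5 -1.1] op 0.445
shift [ 0.2454 -0.0782  0.0052] yaw 11.4
0.88 699 ((480.1534118652344, 278.11749267578125), (121.8370132446289, 161.36770629882812), 85.18363952636719)
0.55 70 ((503.76556396484375, -111.6800537109375), (128.0006103515625, 321.5893249511719), 46.37466049194336)
```

View pics/s23.png

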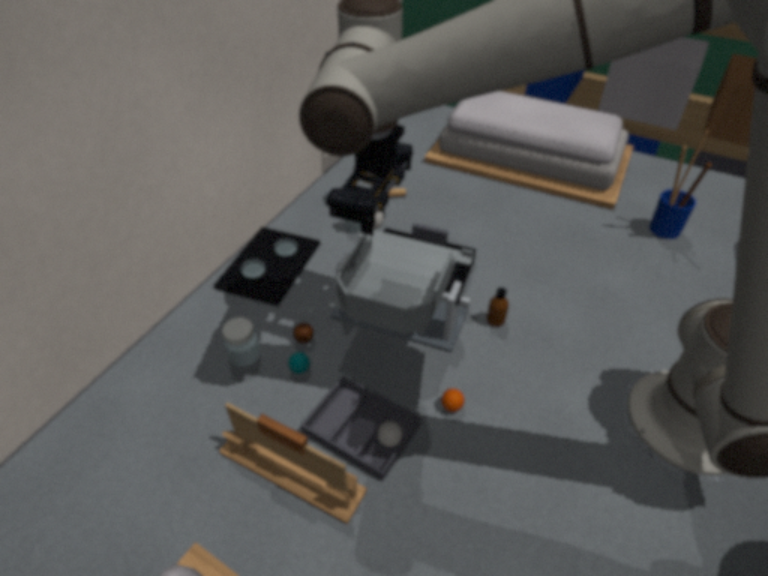

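```bash
python3 -c "
from h import *
mv([*di([.052,-.005]),.22],85.5)"
```

```text
now [0.5868 0.0391 0.2234] psi 97.24 t 49.23 F [-1.4 -0.  -1.6] op 0.445
shift [ 0.2352 -0.0264  0.0035] yaw 11.74
```

Call:
carry_out([
  [[0.03,-0.003,0,2,-1],[0.07,-0.007,0,4,-1],[0.11,-0.012,0,6,-1],[0.15,-0.017,0,8,-1],[0.19,-0.022,0,10,-1],[0.22,-0.026,0,11.7,-1],[0.235,-0.026,0,11.7,-1],[0.235,-0.026,0,11.7,-1]],
])

```text
time_s: 50.22
position: [0.5318, 0.2694, 0.2237]
eef_rot: [-2.304, -2.135, 0.003]
force: [-0.6, -0.7, -2.1]
opening: 0.441
```

Call:
carry_out([
  [[0,0,0.02,0,-1],[0,0,0.06,0,-1],[0,0,0.1,0,-1],[0,0,0.13,0,-1],[0,0,0.13,0,-1],[0,0,0.13,0,-1]],
])

```text
time_s: 50.98
position: [0.5333, 0.2689, 0.096]
eef_rot: [2.306, 2.133, 0.003]
force: [0.3, 0.5, -0.5]
opening: 0.444
```

```bash
python3 -c "
from h import *
mv([*di([.052,-.005]),.0135],85.5)
c=cap('side'); cv2.imwrite('pics/s24.png',cv2.resize(c['img'][210:360,130:310,::-1],None,fx=4,fy=4,interpolation=cv2.INTER_CUBIC))"
```

```text
now [0.5333 0.2689 0.096 ] psi 85.53 t 50.98 F [ 0.3  0.5 -0.5] op 0.444
shift [-0.     -0.0025  0.0825] yaw 0.03
```

View pics/s24.png

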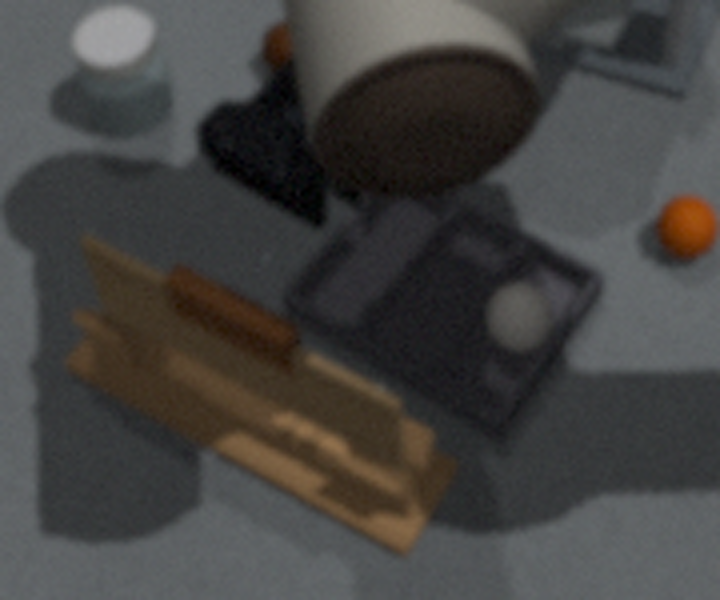

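Call:
carry_out([
  [[0,-0.0025,0.03,0,-1],[0,-0.0025,0.06,0,-1],[0,-0.0025,0.075,0,-1],[0,-0.0025,0.082,0,-1],[0,-0.0025,0.082,0,-1],[0,-0.0025,0.082,0,-1]],
])

```text
time_s: 51.78
position: [0.5304, 0.2698, 0.0139]
eef_rot: [2.305, 2.134, 0.003]
force: [-0.1, -0.1, -0.9]
opening: 0.442
```

```bash
python3 -c "
from h import *
mv([*di([.052,-.005]),.0135],85.5)"
```

```text
now [0.5304 0.2698 0.0139] psi 85.57 t 51.77 F [-0.1 -0.1 -0.9] op 0.442
shift [-0.0006  0.0006  0.0004] yaw 0.07
```

Call:
carry_out([
  [[0,0,0,0,0.1],[0,0,0,0,0.2],[0,0,0,0,0.25],[0,0,0,0,0.25],[0,0,-0.03,0,0.25],[0,0,-0.08,0,0.25],[0,0,-0.14,0,0.25],[0,0,-0.2,0,0.25]],
])

```text
time_s: 52.78
position: [0.5294, 0.269, 0.2146]
eef_rot: [2.306, 2.134, -0.0]
force: [0.6, 1.0, -0.3]
opening: 0.626
```

```bash
python3 -c "
from h import *
mv([*st([.005,-.2225]),.22],97.42)
c=cap('side'); cv2.imwrite('pics/s25.png',cv2.resize(c['img'][210:360,130:310,::-1],None,fx=4,fy=4,interpolation=cv2.INTER_CUBIC))"
```

```text
now [0.5294 0.269  0.2146] psi 85.56 t 52.77 F [ 0.6  1.  -0.3] op 0.626
shift [-0.4534  0.0813 -0.0053] yaw -11.86
```

View pics/s25.png

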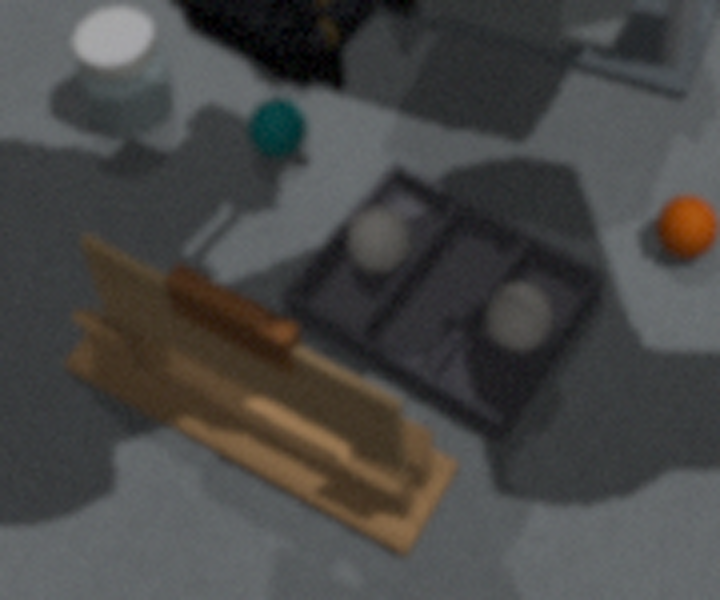

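Both large balls are in the dish's outer cells. Last comes the tray.

Call:
carry_out([
  [[-0.055,0.01,-0.01,-2,0.5],[-0.115,0.02,-0.02,-4,0.5],[-0.175,0.03,-0.02,-6,0.5],[-0.235,0.04,-0.02,-8,0.5],[-0.295,0.052,-0.02,-10,0.5],[-0.355,0.063,-0.02,-11.9,0.5],[-0.415,0.074,-0.02,-11.9,0.5],[-0.453,0.081,-0.02,-11.9,0.5]],
])

```text
time_s: 53.82
position: [0.575, -0.1913, 0.2323]
eef_rot: [-2.075, -2.359, 0.0]
force: [-0.3, 0.3, -0.2]
opening: 0.749
```

Call:
carry_out([
  [[0,0,0,0,0.5],[0,0,0,0,0.5],[0,0,0,0,0.5]],
])

```text
time_s: 54.2
position: [0.5753, -0.1876, 0.2328]
eef_rot: [-2.07, -2.363, -0.0]
force: [-0.1, 0.9, 0.5]
opening: 0.749
```

```bash
python3 -c "
from h import *
mv([*st([.005,-.2225]),.035],97.42)
c=cap('side','s26.png'); W=pts(c)
m=(W[...,2]>.055)&(W[...,2]<.072)&(W[...,0]>.45)&(W[...,0]<.7)&(W[...,1]<-.15)&(W[...,1]>-.3)
r=cv2.minAreaRect(W[m][:,:2].astype(np.float32)*1000);print(m.sum(),r,tost(np.array(r[0])/1000))"
```

```text
now [ 0.5753 -0.1876  0.2328] psi 97.54 t 54.2 F [-0.1  0.9  0.5] op 0.749
shift [-0.0017 -0.0002  0.1978] yaw 0.12
110 ((575.33544921875, -187.91506958007812), (80.5302734375, 16.67462730407715), 7.450368404388428) [ 0.00522062 -0.22114107]
```

View pics/s26.png

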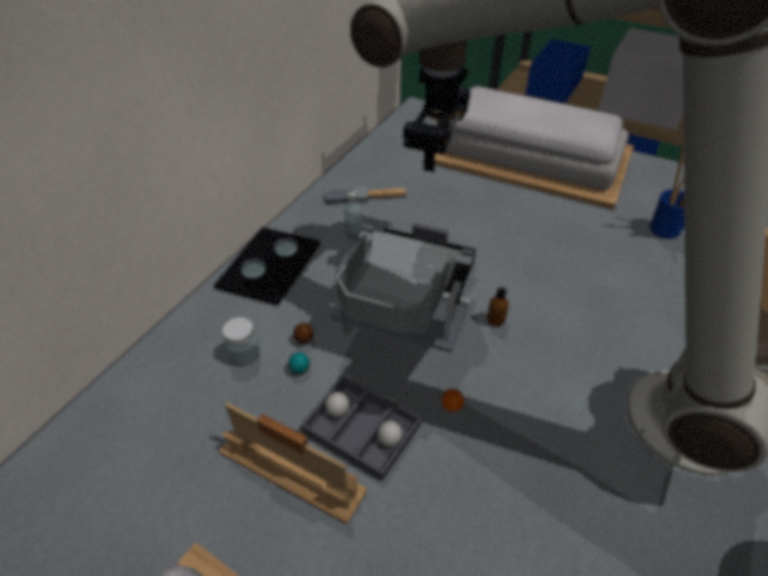

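Call:
carry_out([
  [[-0.0015,0,0.04,0,0.5],[-0.0015,0,0.09,0,0.5],[-0.0015,0,0.14,0,0.5],[-0.0015,0,0.175,0,0.5],[-0.0015,0,0.19,0,0.5],[-0.0015,0,0.194,0,0.5],[-0.0015,0,0.194,0,0.5]],
])

```text
time_s: 55.12
position: [0.5766, -0.19, 0.04]
eef_rot: [2.07, 2.36, 0.002]
force: [0.8, -0.5, -0.5]
opening: 0.747
```

```bash
python3 -c "
from h import *
mv([*st([.005,-.2225]),.036],97.42)"
```

```text
now [ 0.5766 -0.19    0.04  ] psi 97.5 t 55.12 F [ 0.8 -0.5 -0.5] op 0.747
shift [ 0.0009 -0.0012  0.004 ] yaw 0.08
```

Call:
carry_out([
  [[0.0009,-0.001,0.002,0,-1],[0.0009,-0.001,0.002,0,-1],[0.0009,-0.001,0.002,0,-1],[0.0009,-0.001,0.002,0,-1],[0.0009,-0.001,0.002,0,-1],[0.0009,-0.001,0.002,0,-1],[0.0009,-0.001,0.002,0,-1],[0.0009,-0.001,0.002,0,-1]],
])

```text
time_s: 56.12
position: [0.574, -0.1898, 0.0367]
eef_rot: [-2.072, -2.361, 0.001]
force: [-0.3, -3.1, 1.3]
opening: 0.138
```

Call:
carry_out([
  [[0,0,0,0,-1],[0,0,0,0,-1],[0,0,0,0,-1]],
])

```text
time_s: 56.5
position: [0.574, -0.1897, 0.0367]
eef_rot: [-2.072, -2.361, 0.001]
force: [-1.8, -5.4, 1.5]
opening: 0.135
```

```bash
python3 -c "
from h import *
mv([*st([.005,-.3225]),.036],97.42)"
```

```text
now [ 0.574  -0.1897  0.0367] psi 97.45 t 56.5 F [-1.8 -5.4  1.5] op 0.135
shift [-0.0997  0.0013  0.0007] yaw 0.03
```

Call:
carry_out([
  [[-0.003,0,0,0,-1],[-0.008,0,0,0,-1],[-0.015,0,0,0,-1],[-0.022,0,0,0,-1],[-0.029,0,0,0,-1],[-0.036,0,0,0,-1],[-0.043,0,0,0,-1],[-0.05,0,0,0,-1]],
])

```text
time_s: 57.5
position: [0.581, -0.2395, 0.0367]
eef_rot: [2.073, 2.361, 0.0]
force: [-0.4, 4.0, 1.2]
opening: 0.138
```

Call:
carry_out([
  [[-0.007,0,0,0,-1],[-0.014,0,0,0,-1],[-0.021,0,0,0,-1],[-0.028,0,0,0,-1],[-0.035,0,0,0,-1],[-0.042,0,0,0,-1],[-0.047,0,0,0,-1],[-0.05,0,0,0,-1]],
])

```text
time_s: 58.5
position: [0.5875, -0.2889, 0.0367]
eef_rot: [2.073, 2.361, 0.0]
force: [0.2, 3.2, 0.9]
opening: 0.135
```

Call:
carry_out([
  [[0,0,0,0,-1],[0,0,0,0,-1]],
])

```text
time_s: 58.75
position: [0.5875, -0.2892, 0.0367]
eef_rot: [2.072, 2.36, -0.001]
force: [0.8, -0.5, -1.0]
opening: 0.134
```

```bash
python3 -c "
from h import *
mv([*st([.005,-.3225]),.036],97.42)
c=cap('side','s27.png')"
```

```text
now [ 0.5875 -0.2892  0.0367] psi 97.46 t 58.75 F [ 0.8 -0.5 -1. ] op 0.134
shift [0.0006 0.0008 0.0007] yaw 0.04
```

View pics/s27.png

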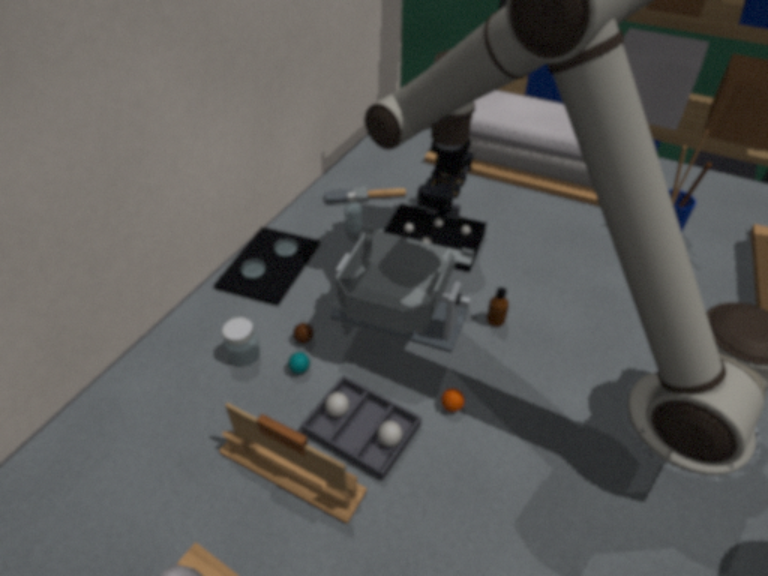

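The tray is out about 100 mm. I release it, lift, and move the arm aside for the final checks.

Call:
carry_out([
  [[0,0,0,0,0],[0,0,0,0,0.3],[0,0,0,0,0.3],[0,0,0,0,0.3],[0,0,-0.03,0,0.3],[0,0,-0.08,0,0.3],[0,0,-0.14,0,0.3],[0,0,-0.2,0,0.3]],
])

```text
time_s: 59.8
position: [0.5871, -0.2884, 0.2387]
eef_rot: [-2.072, -2.361, 0.0]
force: [0.9, -0.0, 0.0]
opening: 0.648
```

Call:
carry_out([
  [[0,-0.04,0,0,0.3],[0,-0.09,0,0,0.3],[0,-0.14,0,0,0.3],[0,-0.19,0,0,0.3],[0,-0.2,0,0,0.3],[0,-0.2,0,0,0.3],[0,-0.2,0,0,0.3],[0,-0.2,0,0,0.3]],
])

```text
time_s: 60.8
position: [0.3901, -0.3144, 0.2364]
eef_rot: [-2.071, -2.362, 0.0]
force: [0.9, -0.7, -0.2]
opening: 0.649
```

```bash
python3 -c "
from h import *; from chk import *
c=cap('top','t30.png'); W=pts(c); tray(W)
x,y,z=W[...,0],W[...,1],W[...,2]
for q in ('small0','large0'): print(q,[(round(d['conf'],2),np.round(d['pixel']).tolist(),W[int(d['pixel'][0]),int(d['pixel'][1])].round(3)) for d in env.recognise('top',q)])
for q in('dropper','jar','flask'):
  for d in env.recognise('side',q)[:1]+env.recognise('top',q)[:1]: print(q,d)
print(env.observe()['force'],env.observe()['qvel'].round(3))
c=cap('side','s30.png')"
```

```text
bar ((588.3033447265625, -288.2293701171875), (79.8447494506836, 14.153570175170898), 7.074039459228516) stand [   5.12516152 -322.29005298]
tray rim stand ext [[ -99.6 -325.4]
 [ 175.8 -184.5]]
((612.1396484375, -200.36056518554688), (282.05023193359375, 176.242919921875), 8.3816556930542)
small0 [(0.55, [160.0, 372.0], array([ 0.651, -0.223,  0.021])), (0.42, [185.0, 395.0], array([ 0.59 , -0.272,  0.023])), (0.38, [189.0, 362.0], array([ 0.585, -0.195,  0.025])), (0.37, [214.0, 396.0], array([ 0.523, -0.273,  0.024]))]
large0 [(0.68, [288.0, 206.0], array([0.37 , 0.167, 0.039])), (0.66, [169.0, 183.0], array([0.641, 0.215, 0.041])), (0.64, [214.0, 161.0], array([0.539, 0.265, 0.044])), (0.38, [206.0, 272.0], array([0.545, 0.017, 0.101]))]
dropper {'pixel': [207.7, 330.6], 'conf': 0.67}
dropper {'pixel': [283.0, 305.3], 'conf': 0.75}
jar {'pixel': [230.4, 159.9], 'conf': 0.63}
jar {'pixel': [121.5, 166.0], 'conf': 0.91}
flask {'pixel': [143.0, 233.8], 'conf': 0.58}
flask {'pixel': [108.6, 351.6], 'conf': 0.55}
[0.00512625 0.15824073 0.17355959] [-0.001 -0.002 -0.    -0.     0.     0.001]
```

View pics/t30.png

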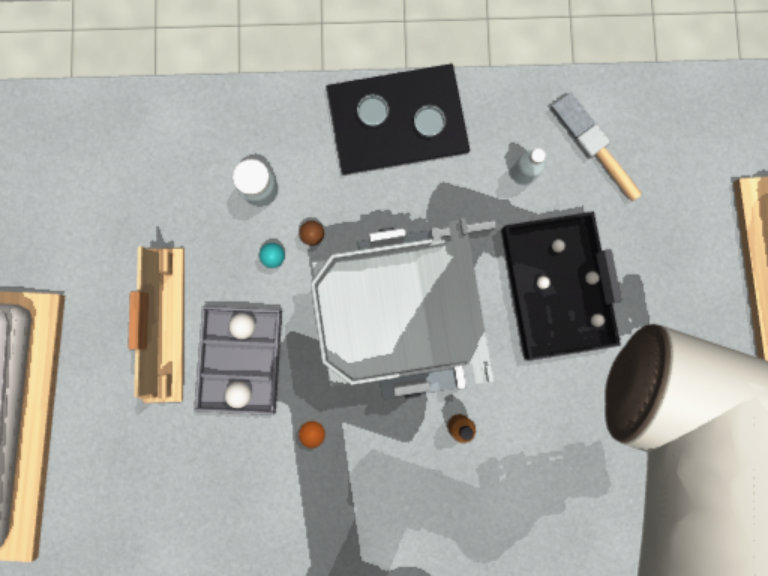

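View pics/s30.png

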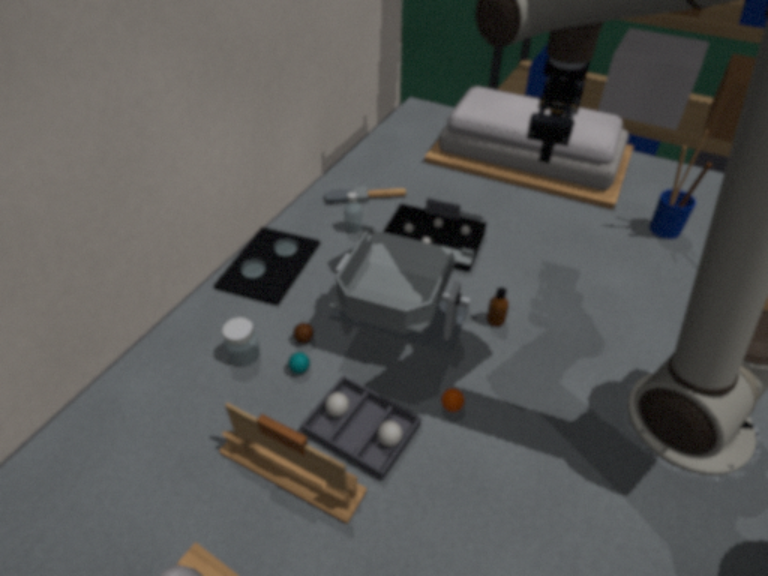

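The final pictures show the bowl empty and level, both large balls in dish cells at (241,325) and (238,395), and the four small balls in the tray. The bar is at −322 mm, so the tray is 99.6 mm further out than when flush. The card is upright and the bottles are where they were, so I hand the job in.

```bash
python3 -c "
from h import *
print(env.job_done())"
```

```text
the job is handed in; nothing more can be done
None
```

The job is done and was handed in at about 61 s of the 210 s allowed. No verdict was reported.

What I did, in order:
1. **Tray in:** I pushed it square and flush into the fence corner. Its bar was within about 0.3 mm of the ideal position and its yaw within 0.3° of the stand's.
2. **Sorting:** I stood the card on the lip and pressed the bowl down to about 0.6 rad. All four small balls rolled into the tray, and the two large ones were held back. I let the bowl come level before lifting the card.
3. **Card back:** It had turned about 2° in the grip, so one foot touched the rest first. It settled when released.
4. **Large balls and tray out:** Both large balls went into the dish's outer cells, and I drew the tray out by its bar.

The last checks showed:
- **Tray:** it is 99.6 mm out from flush and still square, with all four small balls in it.
- **Bowl and dish:** the bowl is empty and level, and both large balls are in the dish.
- **Card:** its top edge measured level, about 0.110 m above the table, right after I put it back. It still looked upright in the final pictures.
- **Bottles:** all three are where they started.

Two things were off. The dish was knocked a few centimetres aside during the run, so I re-measured it before using it. In the final top view the ball detector reported only one of the two large balls in the dish, plus a low-confidence false hit on the empty bowl. Both pictures clearly show two balls in the dish.

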